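# Close the finished pewter boxes with their own lids

## Task

Put the four pewter lids on the boxes they belong to: each round lid on the round box of its own size and the square lid on the square box, corners over corners. Set each lid down gently, not dropped, so that it sits flat and fully home on the rim, with every box left standing upright on the bench. Leave the pewter candlestick and the heart paperweight where they are.

Things in the scene. Friction and masses are not known exactly. Their poses are not given: they have to be found in the camera images.
- small_box: the small round box: an open, empty pewter box standing on the bench, 60 mm outside diameter, 36 mm high, wall 4 mm (opening 52 mm across), floor 5 mm; loose. Origin: centre of its underside, z up.
- middle_box: the middle round box: an open, empty pewter box standing on the bench, 78 mm outside diameter, 40 mm high, wall 4 mm (opening 70 mm across), floor 5 mm; loose. Origin: centre of its underside, z up.
- large_box: the large round box: an open, empty pewter box standing on the bench, 96 mm outside diameter, 44 mm high, wall 4 mm (opening 88 mm across), floor 5 mm; loose. Origin: centre of its underside, z up.
- small_lid: small round lid, for the small round box: pewter disc 60 mm across, 5 mm thick; plug below 42 mm across, 6 mm deep; upright round dark wood knob in the middle, 16 mm across, 24 mm tall. Lies right side up on its plug. Origin: centre of the plug's underside, z up; disc top at 11 mm, knob top at 35 mm. Fitted, the disc rests on the rim, origin 30 mm above the box's origin.
- middle_lid: middle round lid, for the middle round box: pewter disc 78 mm across, 5 mm thick; plug below 60 mm across, 6 mm deep; upright round dark wood knob in the middle, 16 mm across, 24 mm tall. Lies right side up on its plug. Origin: centre of the plug's underside, z up; disc top at 11 mm, knob top at 35 mm. Fitted, the disc rests on the rim, origin 34 mm above the box's origin.
- large_lid: large round lid, for the large round box: pewter disc 96 mm across, 5 mm thick; plug below 78 mm across, 6 mm deep; upright round dark wood knob in the middle, 16 mm across, 24 mm tall. Lies right side up on its plug. Origin: centre of the plug's underside, z up; disc top at 11 mm, knob top at 35 mm. Fitted, the disc rests on the rim, origin 38 mm above the box's origin.
- square_box: the square box: an open, empty pewter box standing on the bench, 72 x 72 mm outside, 40 mm high, wall 4 mm (opening 64 x 64 mm), floor 5 mm; loose. Origin: centre of its underside, z up, x and y square to its sides.
- square_lid: square lid, for the square box: pewter plate 72 x 72 x 5 mm; plug below 50 x 50 mm, 6 mm deep; dark wood knob in the middle 16 x 16 mm, 24 mm tall. Lies right side up on its plug. Origin: centre of the plug's underside, z up, x and y square to plate and knob sides; plate top at 11 mm, knob top at 35 mm. Fitted, origin 34 mm above the box's origin; any quarter turn fits.
- candlestick: pewter saucer candlestick, no lid: a 68 mm saucer with an open candle tube 26 mm in diameter and 38 mm tall in the middle and a finger loop at one side; to be left alone. Origin: centre of its underside.
- heart: solid pewter heart paperweight, about 55 x 60 mm, 20 mm high; to be left alone. Origin: near its middle, at its underside.
There are look-alikes about, which are no part of the job. What is shaped like the middle_lid but purple or yellow is not meant.

How it is judged:
By the outcome, as a careful person would: the job done as asked, in the order asked, and still so for the second after the job is handed in, with the robot touching nothing.
It also fails if it takes over 106 s, if anything falls off the work surface, if the arm or the gripper's body presses on something with over 40 N, if the wrist force passes 120 N, or if a joint passes its speed limit or range.

## Robot

A 6-joint arm with a two-finger parallel gripper is mounted at the origin on the work surface. World frame = base frame: x ahead of the robot, y to its left, z up, the work surface at z = 0. Lengths are in m, angles in rad, forces in N, time in s.
With the tool pointing down it reaches from about 0.425 to 1.125 m from the base axis. Payload 14.9 kg.
Tool frame: the origin (TCP) lies at the very end of the fingers, on their centre line; the grasp point (between the pads) lies 19 mm behind it (ctrl.grip_point_offset is the distance from the TCP to the grasp point, in m); x points along the fingers, y is the direction in which the jaws open and shut, and the axes are right-handed (so a half turn about x gives the same grasp; the last joint's range is limited). The gripper opens to 91 mm and grips with 3 to 60 N. Pads are 32 mm wide; open, the fingers measure 118 mm over their backs; the gripper's body (76 mm by 178 mm) begins 60 mm behind the grasp point.
Start: joints at [-1.287, 0.379, 1.734, -0, 1.028, -0.033], TCP at [0.218, -0.665, 0.214] pointing down, gripper open.
Joint ranges: [-2.77, 2.77], [-0.74, 2.19], [0, 2.66], [-1.06, 4.2], [0.31, 2.87], [-3.08, 3.08]. Speed limits (rad/s): [1.89, 1.89, 2.39, 3.14, 3.14, 3.14].

## Interface

Orientations are given as [roll, pitch, yaw] about the fixed x, y, z axes, in that order (R = Rz(yaw) Ry(pitch) Rx(roll)).
In Python, from bench import ctrl, eyes, outline_of gives the robot as it stands.
- The arm moves only by the tool servo_tool, never from a script. Its argument "series" is a list of rows, each an object of numbers: "x", "y", "z": the shift along the tool's x, y, z in m; "rx", "ry", "rz": the turn, a rotation vector about the tool's x, y, z in degrees; "hand": the finger opening in m, from 0 to 0.0912. A call has exactly 8 rows; each row is the pose to reach, as a shift and turn from the pose commanded when the call began, along the tool's axes at that moment; what a row does not reach only later rows make up. A row lasts 1/10 s, in which the tool goes at most 50 mm and 8.59 degrees, less where a joint would pass 70% of its speed; a pose out of reach is approached as far as the arm can. A call with a gripper value outside its range is refused whole. The fingers move at their own pace and stop on an object; the grip force is fixed at half the most. Time passes only in rows, so rows that repeat a pose let the fingers close, or fill a call up. It gives the time, the measured TCP pose, the force and the opening at its end, in the units of the state.
- ctrl.get_obs(): the state, without advancing time (a new reading comes with each control period).
- eyes.read_camera(name): name is "side" or "top"; returns a dict with "image" (480x640x3 uint8, red, green, blue), "K" (3x3 intrinsics, pixels), "dist" ([k1, k2, p1, p2, k3] as OpenCV has them; the pictures are not rectified), "pose" (4x4, takes a point from camera to world coordinates). Camera axes: x right, y up, looking along -z (the intrinsics and any distortion apply to the point x, -y, -z); pixel columns grow to the right and rows downward; lengths in m; the calibration is good to about 2 mm. A picture is of the moment at which its call begins. There is no depth.
- ctrl.close_job(): hands the job in, once; it reports no verdict.
Trained networks look in the newest picture that a camera, given by its name, has taken for a name from the list of things; names that differ only in an ending like _2 or _b are one class to them, and where a whole thing is asked for, a point or a joint stands for the part that bears it (a point fixed in the world has none). Each returns a list of dicts, best first, with "p" (0 to 1); they miss things now and then, are a little off and sometimes report something else, mostly with a low value. They report only what shows in the picture. A call takes as long as a camera call. They do not tell look-alikes from the thing itself.
- outline_of(camera, name): "pixels" (480x640 bool, what is visible of it) and "point" ([row, column] in pixels, amid what is visible of it).
The state is a dict: "time": time; "q": joint angles; "joint_velocities": joint speeds; "joint_torque": joint torques, N m; "eef_pos": TCP position; "tcp_rot": TCP orientation; "force": force on the tool from outside, world axes, zero at the start; "ft_torque": the same for the moment, N m; "width": finger opening in m.
Only numpy, scipy, OpenCV 4.12 (cv2) and the standard library are available. Lean on these libraries where they do the work, as an engineer would, in place of code of your own. Each camera call takes 0.05 s, during which the arm holds its last target.

## Working session

There is one attempt and no reset: what is moved stays moved. The work goes in short steps, Python scripts to look and compute and a tool call to move; the robot and the scene stay as the last step left them, time stands still between calls to the robot, and variables do not carry over. Pictures are saved under pics/ and viewed, and the job is handed in when it is done.

Besides the shell and the picture viewer there is one more tool, called after ">>>" as name(argument=value, ...), one argument or row to a line, values as JSON. servo_tool: Moves the arm, as the interface text tells. Its arguments: {"type":"object","properties":{"series":{"type":"array","items":{"type":"object","properties":{"x":{"type":"number"},"y":{"type":"number"},"z":{"type":"number"},"rx":{"type":"number"},"ry":{"type":"number"},"rz":{"type":"number"},"hand":{"type":"number"}}}}},"required":["series"]}

```bash
ls; mkdir -p pics; python3 - <<'E'
from bench import ctrl, eyes, outline_of
import cv2,numpy as np
print(ctrl.get_obs())
for n in ("side","top"):
    c=eyes.read_camera(n); cv2.imwrite(f"pics/{n}0.png",c["image"][:,:,::-1]); print(n,c["K"],c["dist"],c["pose"])
E
```

```text
pics
{'time': 0.0, 'q': array([-1.28732417e+00,  3.79373356e-01,  1.73477816e+00, -1.65543789e-05,
        1.02845057e+00, -3.32740710e-02]), 'joint_velocities': array([-0.00084453,  0.00016175, -0.00016529,  0.00041148, -0.00108605,
       -0.00153686]), 'joint_torque': array([ 1.94053260e-03, -7.63725042e+01, -4.34368336e+01,  6.51256135e-02,
        4.24341322e-02, -7.09398910e-05]), 'eef_pos': array([ 0.21793541, -0.66481046,  0.21331415]), 'tcp_rot': array([-1.59003353,  1.56978679,  1.8683139 ]), 'force': array([0.41660518, 0.05008816, 0.90394104]), 'ft_torque': array([-0.02127813, -0.01035428, -0.01756642]), 'width': 0.09127979821189874}
side [[590.97769302   0.         310.6989574 ]
 [  0.         590.97769302 238.65331383]
 [  0.           0.           1.        ]] [-0.05217666  0.          0.          0.          0.        ] [[-0.99369201  0.03087483 -0.1078097   0.33495686]
 [-0.10943622 -0.47693955  0.87209654  1.19222785]
 [-0.02449288  0.87839365  0.47730984  0.70551757]
 [ 0.          0.          0.          1.        ]]
top [[527.67166618   0.         312.43430845]
 [  0.         527.67166618 245.09247659]
 [  0.           0.           1.        ]] [-0.03434109  0.          0.          0.          0.        ] [[ 2.19645570e-02  9.87999277e-01 -1.52888807e-01  2.80781403e-01]
 [-9.99744929e-01  2.25100038e-02  1.83736799e-03  7.18309120e-04]
 [ 5.25684587e-03  1.52809453e-01  9.88241689e-01  1.23708009e+00]
 [ 0.00000000e+00  0.00000000e+00  0.00000000e+00  1.00000000e+00]]
```

View pics/top0.png

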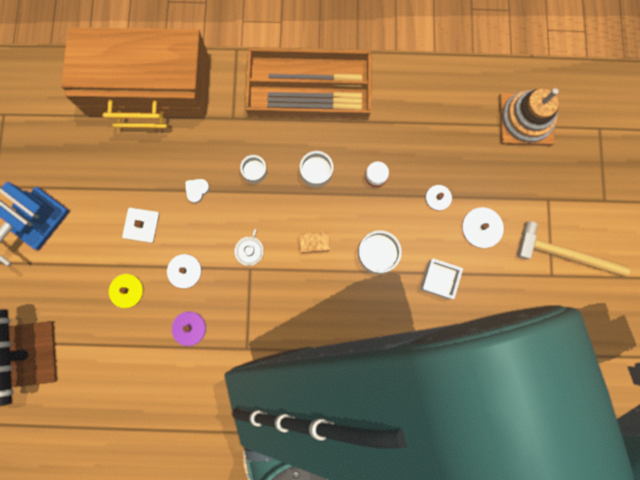

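View pics/side0.png

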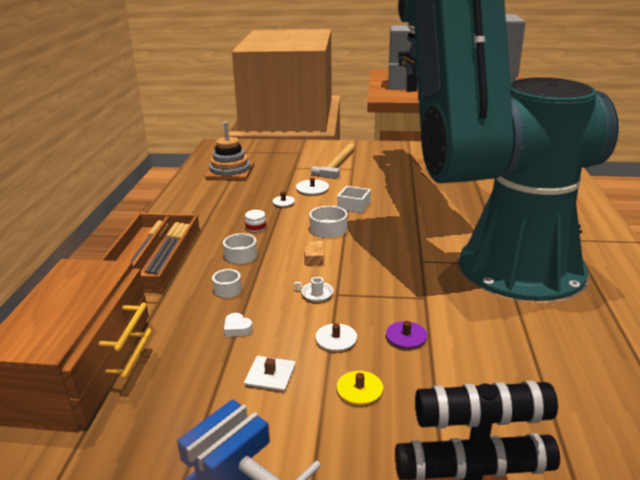

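```bash
cat > h.py <<'E'
import numpy as np,cv2
from bench import ctrl,eyes,outline_of
def ray(c,uv):
    u=cv2.undistortPoints(np.array(uv,float).reshape(-1,1,2),c["K"],np.array(c["dist"])).reshape(-1,2)
    d=np.c_[u[:,0],-u[:,1],-np.ones(len(u))]@c["pose"][:3,:3].T
    return c["pose"][:3,3],d
def plane(c,uv,z):
    o,d=ray(c,uv); return o+d*((z-o[2])/d[:,2])[:,None]
def proj(c,P):
    P=np.asarray(P,float).reshape(-1,3); q=(P-c["pose"][:3,3])@c["pose"][:3,:3]
    q=q*[1,-1,-1]
    return cv2.projectPoints(q,np.zeros(3),np.zeros(3),c["K"],np.array(c["dist"]))[0].reshape(-1,2)
E
python3 - <<'E'
from h import *
c={n:eyes.read_camera(n) for n in("top","side")}
for n in "small_box middle_box large_box square_box small_lid middle_lid large_lid square_lid candlestick heart".split():
    for cam in c:
        for r in outline_of(cam,n):
            m=r["pixels"]; ys,xs=np.nonzero(m)
            print(n,cam,round(r["p"],2),np.round(r["point"]),m.sum(),xs.min(),xs.max(),ys.min(),ys.max(),np.round(plane(c[cam],[[xs.mean(),ys.mean()]],0.02)[0],3))
E
```

```text
small_box top 0.91 [166. 250.] 613 240 266 156 184 [0.648 0.144 0.02 ]
small_box side 0.79 [286. 225.] 684 212 240 269 297 [0.65 0.15 0.02]
middle_box top 0.78 [167. 315.] 934 300 332 152 187 [ 0.653 -0.006  0.02 ]
large_box top 0.62 [252. 379.] 1409 358 400 231 273 [ 0.456 -0.157  0.02 ]
large_box side 0.76 [222. 326.] 1033 310 346 206 237 [ 0.456 -0.156  0.02 ]
large_box side 0.35 [292. 317.] 587 295 332 278 301 [0.456 0.163 0.02 ]
square_box top 0.89 [281. 443.] 1109 421 461 260 298 [ 0.396 -0.302  0.02 ]
square_box top 0.5 [257. 381.] 1472 358 400 230 274 [ 0.455 -0.157  0.02 ]
square_box side 0.82 [196. 353.] 680 337 369 186 212 [ 0.398 -0.298  0.02 ]
square_box side 0.29 [282. 227.] 700 213 240 269 297 [0.649 0.15  0.02 ]
small_lid top 0.9 [197. 436.] 450 427 452 187 209 [ 0.59  -0.299  0.02 ]
small_lid side 0.45 [203. 282.] 202 273 293 191 206 [ 0.591 -0.279  0.02 ]
middle_lid top 0.97 [270. 181.] 881 166 200 255 287 [0.402 0.296 0.02 ]
middle_lid top 0.91 [289. 129.] 820 110 142 275 306 [0.353 0.427 0.02 ]
middle_lid top 0.7 [328. 188.] 921 171 204 311 345 [0.271 0.279 0.02 ]
[... 249 characters left out ...]
.] 1176 464 502 208 246 [ 0.52  -0.401  0.02 ]
large_lid side 0.96 [185. 311.] 395 296 328 177 194 [ 0.521 -0.377  0.02 ]
square_lid top 0.6 [227. 142.] 914 123 157 209 241 [0.507 0.405 0.02 ]
square_lid side 0.73 [201. 282.] 209 273 293 191 206 [ 0.592 -0.279  0.02 ]
square_lid side 0.63 [373. 268.] 1251 245 294 357 390 [0.507 0.426 0.02 ]
candlestick top 0.84 [251. 249.] 671 235 263 231 266 [0.452 0.146 0.02 ]
candlestick side 0.61 [292. 318.] 559 295 332 277 302 [0.453 0.163 0.02 ]
candlestick side 0.54 [187. 310.] 382 296 327 177 193 [ 0.522 -0.378  0.02 ]
heart top 0.97 [189. 198.] 427 185 207 180 202 [0.596 0.28  0.02 ]
heart side 0.9 [326. 235.] 565 224 251 313 337 [0.594 0.297 0.02 ]
```

```bash
cat > fit.py <<'E'
from h import *
from scipy.optimize import minimize
D=dict(small_box=('c',.060,.036),middle_box=('c',.078,.040),large_box=('c',.096,.044),square_box=('s',.072,.040),
 small_lid=('c',.060,0),middle_lid=('c',.078,0),large_lid=('c',.096,0),square_lid=('s',.072,0))
def prism(sh,w,z0,z1,p,a):
    if sh=='c': t=np.linspace(0,2*np.pi,60,endpoint=False); q=np.c_[np.cos(t),np.sin(t)]*w/2
    else:
        q=np.array([[1,1],[-1,1],[-1,-1],[1,-1]])*w/2; q=q@np.array([[np.cos(a),np.sin(a)],[-np.sin(a),np.cos(a)]])
    q=q+p
    return np.r_[np.c_[q,np.full(len(q),z0)],np.c_[q,np.full(len(q),z1)]]
def parts(n,p,a,zb=0):
    sh,w,h=D[n]
    if h: return [prism(sh,w,zb,zb+h,p,a)]
    return [prism(sh,w,zb+.006,zb+.011,p,a),prism(sh,.016,zb+.011,zb+.035,p,a)]
S=8
def render(c,n,p,a,box,zb=0):
    x0,y0,x1,y1=box; im=np.zeros(((y1-y0)*S,(x1-x0)*S),np.uint8)
    for P in parts(n,p,a,zb):
        u=(proj(c,P)-[x0,y0]+.5)*S
        cv2.fillConvexPoly(im,cv2.convexHull(np.round(u*16).astype(np.int32)),255,shift=4)
    return cv2.resize(im,(x1-x0,y1-y0),interpolation=cv2.INTER_AREA)/255.
def fit(cams,masks,n,p0,a0=0,zb=0):
    # masks: dict cam->float mask
    boxes={}
    for k,m in masks.items():
        ys,xs=np.nonzero(m>.5); boxes[k]=(xs.min()-8,ys.min()-8,xs.max()+9,ys.max()+9)
    sq=D[n][0]=='s'
    def f(v):
        e=0
        for k,m in masks.items():
            b=boxes[k]; r=render(cams[k],n,v[:2],v[2]*10 if sq else 0,b,zb); e+=((r-m[b[1]:b[3],b[0]:b[2]])**2).sum()/m.sum()
        return e
    best=None
    for a in (np.arange(0,1.57,.2) if sq else [0]):
        x0=np.array([*p0,a/10] if sq else p0)
        r=minimize(f,x0,method='Nelder-Mead',options=dict(initial_simplex=np.vstack([x0]+[x0+.006*e for e in np.eye(len(x0))]),xatol=5e-5,fatol=1e-5))
        if best is None or r.fun<best.fun: best=r
    v=best.x; return v[:2],(v[2]*10 if sq else 0),best.fun
def colmask(c,m):
    hsv=cv2.cvtColor(c["image"],cv2.COLOR_RGB2HSV)
    w=((hsv[...,1]<70)&(hsv[...,2]>60)).astype(np.uint8)
    near=cv2.dilate(m.astype(np.uint8),np.ones((9,9)))
    w&=near
    n,l,st,_=cv2.connectedComponentsWithStats(w,connectivity=4)
    i=1+np.argmax(st[1:,4]); w=(l==i).astype(np.uint8)
    cs,_=cv2.findContours(w,cv2.RETR_EXTERNAL,cv2.CHAIN_APPROX_NONE); o=np.zeros_like(w); cv2.drawContours(o,cs,-1,1,-1)
    return o.astype(float)
E
python3 - <<'E'
from fit import *
c={n:eyes.read_camera(n) for n in("top","side")}
G=dict(small_box=(.648,.144),middle_box=(.653,-.006),large_box=(.456,-.157),square_box=(.396,-.302),small_lid=(.59,-.299),middle_lid=(.402,.296),large_lid=(.52,-.4),square_lid=(.507,.405))
vis={k:c[k]["image"].copy() for k in c}
for n,g in G.items():
    M={}
    for k in c:
        for r in outline_of(k,n):
            ys,xs=np.nonzero(r["pixels"]); q=plane(c[k],[[xs.mean(),ys.mean()]],.02)[0]
            if np.hypot(*(q[:2]-g))<.04: M[k]=r["pixels"].astype(float);break
    C={k:colmask(c[k],m) for k,m in M.items()}
    for k in M:
        print(n,k,"net",*[np.round(v,4) for v in fit(c,{k:M[k]},n,g)],"col",*[np.round(v,4) for v in fit(c,{k:C[k]},n,g)])
    p,a,_=fit(c,M,n,g); print("   both",np.round(p,4),np.round(a,3))
    for k in c:
        for P in parts(n,p,a): cv2.polylines(vis[k],[np.round(cv2.convexHull(proj(c[k],P).astype(np.float32))).astype(int)],True,(255,0,0),1)
cv2.imwrite("pics/f_top.png",cv2.resize(vis["top"][130:320,100:520],None,fx=1.9,fy=1.9)[:,:,::-1])
cv2.imwrite("pics/f_side.png",cv2.resize(vis["side"][150:420,180:440],None,fx=2.2,fy=2.2)[:,:,::-1])
from scipy.spatial.transform import Rotation as R
print(R.from_euler('xyz',ctrl.get_obs()['tcp_rot']).as_matrix().round(3),ctrl.grip_point_offset)
E
```

```text
small_box top net [0.6488 0.1438] 0 0.0231 col [0.6518 0.1448] 0 0.0347
small_box side net [0.6507 0.1451] 0 0.0358 col [0.6503 0.1452] 0 0.0438
   both [0.6501 0.1442] 0
middle_box top net [ 0.6522 -0.0058] 0 0.0132 col [ 0.6547 -0.006 ] 0 0.019
middle_box side net [ 0.6533 -0.0057] 0 0.0476 col [ 0.6538 -0.0045] 0 0.0354
   both [ 0.6525 -0.0059] 0
large_box top net [ 0.4537 -0.1553] 0 0.0285 col [ 0.4559 -0.1569] 0 0.0163
large_box side net [ 0.4564 -0.1558] 0 0.0161 col [ 0.4549 -0.1572] 0 0.0885
   both [ 0.4555 -0.1552] 0
square_box top net [ 0.3964 -0.3004] -0.2903 0.0322 col [ 0.3973 -0.3019] -0.303 0.0103
square_box side net [ 0.397  -0.2993] 1.2966 0.0518 col [ 0.3973 -0.2986] 1.3283 0.0808
   both [ 0.3968 -0.3004] -0.274
small_lid top net [ 0.5935 -0.3016] 0 0.0234 col [ 0.5944 -0.3008] 0 0.0406
small_lid side net [ 0.5947 -0.3012] 0 0.069 col [ 0.5944 -0.298 ] 0 0.2299
   both [ 0.5941 -0.3015] 0
middle_lid top net [0.402  0.2992] 0 0.0179 col [0.4035 0.2989] 0 0.0268
middle_lid side net [0.4015 0.3012] 0 0.0839 col [0.4024 0.3005] 0 0.1292
   both [0.4021 0.2997] 0
large_lid top net [ 0.5229 -0.4048] 0 0.0139 col [ 0.5234 -0.4053] 0 0.02
large_lid side net [ 0.5254 -0.4035] 0 0.0438 col [ 0.5239 -0.4026] 0 0.1063
   both [ 0.524  -0.4046] 0
square_lid top net [0.5098 0.4082] -0.1422 0.0265 col [0.5108 0.4084] 1.435 0.0254
square_lid side net [0.5105 0.4119] -0.1276 0.0187 col [0.5106 0.4111] -0.1275 0.1517
   both [0.5102 0.4096] 1.438
[[-0.     0.312 -0.95 ]
 [ 0.    -0.95  -0.312]
 [-1.    -0.     0.   ]] 0.0188
```

View pics/f_top.png

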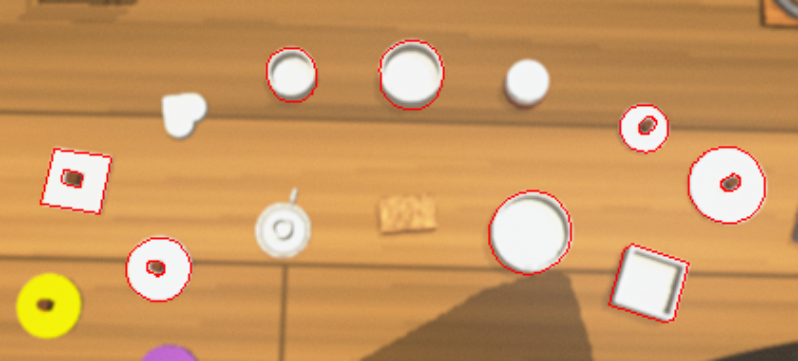

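View pics/f_side.png

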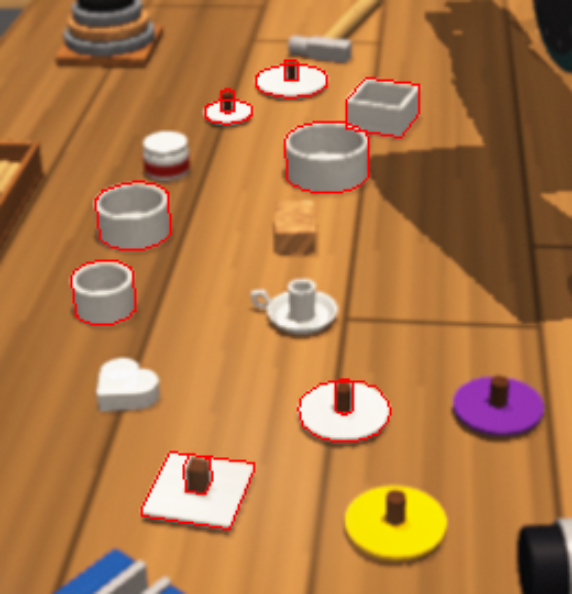

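```bash
cat > d.py <<'E'
import sys,numpy as np
from bench import ctrl
from scipy.spatial.transform import Rotation as R
o=ctrl.get_obs(); M=R.from_euler('xyz',o['tcp_rot']).as_matrix()
print('t',o['time'],'p',o['eef_pos'].round(4),'q',o['q'].round(2),'yang',np.degrees(np.arctan2(M[1,1],M[0,1])).round(2),'down',M[:,0].round(4),'w',round(o['width'],4))
for a in sys.argv[1:]:
    print(a,(M.T@(np.array([float(v) for v in a.split(',')])-o['eef_pos'])).round(4))
E
python3 d.py .594,-.301,.1
```

```text
t 2.1 p [ 0.2181 -0.6652  0.2139] q [-1.29  0.38  1.73 -0.    1.03 -0.03] yang -71.85 down [-0.  0. -1.] w 0.0915
.594,-.301,.1 [ 0.1139 -0.2289 -0.4707]
```

>>> servo_tool(
  series=[
    {"x": 0.004, "y": -0.007, "z": -0.014, "hand": 0.045},
    {"x": 0.011, "y": -0.021, "z": -0.042, "hand": 0.045},
    {"x": 0.02, "y": -0.039, "z": -0.08, "hand": 0.045},
    {"x": 0.03, "y": -0.06, "z": -0.122, "hand": 0.045},
    {"x": 0.04, "y": -0.08, "z": -0.165, "hand": 0.045},
    {"x": 0.05, "y": -0.101, "z": -0.207, "hand": 0.045},
    {"x": 0.06, "y": -0.121, "z": -0.249, "hand": 0.045},
    {"x": 0.07, "y": -0.142, "z": -0.292, "hand": 0.045},
  ],
)

```text
$.series[0]: bad value
```

```bash
python3 d.py .594,-.301,.1
```

```text
t 2.1 p [ 0.2181 -0.6652  0.2139] q [-1.29  0.38  1.73 -0.    1.03 -0.03] yang -71.85 down [-0.  0. -1.] w 0.0915
.594,-.301,.1 [ 0.1139 -0.2289 -0.4707]
```

>>> servo_tool(
  series=[
    {"x": 0.004, "y": -0.007, "z": -0.014, "rx": 0, "ry": 0, "rz": 0, "hand": 0.045},
    {"x": 0.011, "y": -0.021, "z": -0.042, "rx": 0, "ry": 0, "rz": 0, "hand": 0.045},
    {"x": 0.02, "y": -0.039, "z": -0.08, "rx": 0, "ry": 0, "rz": 0, "hand": 0.045},
    {"x": 0.03, "y": -0.06, "z": -0.122, "rx": 0, "ry": 0, "rz": 0, "hand": 0.045},
    {"x": 0.04, "y": -0.08, "z": -0.165, "rx": 0, "ry": 0, "rz": 0, "hand": 0.045},
    {"x": 0.05, "y": -0.101, "z": -0.207, "rx": 0, "ry": 0, "rz": 0, "hand": 0.045},
    {"x": 0.06, "y": -0.121, "z": -0.249, "rx": 0, "ry": 0, "rz": 0, "hand": 0.045},
    {"x": 0.07, "y": -0.142, "z": -0.292, "rx": 0, "ry": 0, "rz": 0, "hand": 0.045},
  ],
)

```text
time: 2.9
eef_pos: [0.4526, -0.4371, 0.1435]
tcp_rot: [2.593, 1.571, -0.232]
force: [1.0, -0.5, 0.2]
width: 0.0448
```

```bash
python3 d.py .594,-.301,.1
```

```text
t 2.9 p [ 0.4526 -0.4371  0.1435] q [-0.8   0.36  1.91  0.    0.87  0.45] yang -71.85 down [ 1.e-04 -0.e+00 -1.e+00] w 0.0448
.594,-.301,.1 [ 0.0435 -0.0853 -0.1767]
```

>>> servo_tool(
  series=[
    {"x": 0.01, "y": -0.02, "z": -0.042, "rx": 0, "ry": 0, "rz": 0, "hand": 0.045},
    {"x": 0.02, "y": -0.04, "z": -0.083, "rx": 0, "ry": 0, "rz": 0, "hand": 0.045},
    {"x": 0.03, "y": -0.058, "z": -0.12, "rx": 0, "ry": 0, "rz": 0, "hand": 0.045},
    {"x": 0.037, "y": -0.072, "z": -0.15, "rx": 0, "ry": 0, "rz": 0, "hand": 0.045},
    {"x": 0.041, "y": -0.081, "z": -0.168, "rx": 0, "ry": 0, "rz": 0, "hand": 0.045},
    {"x": 0.0435, "y": -0.0853, "z": -0.1767, "rx": 0, "ry": 0, "rz": 0, "hand": 0.045},
    {"x": 0.055, "y": -0.0853, "z": -0.1767, "rx": 0, "ry": 0, "rz": 0, "hand": 0.045},
    {"x": 0.075, "y": -0.0853, "z": -0.1767, "rx": 0, "ry": 0, "rz": 0, "hand": 0.045},
  ],
)

```text
time: 3.7
eef_pos: [0.5928, -0.3043, 0.0694]
tcp_rot: [2.259, 1.569, -0.566]
force: [0.6, -0.5, -0.3]
width: 0.0447
```

```bash
python3 d.py .594,-.301,.014; python3 - <<'E'
from h import *
c=eyes.read_camera("side")
im=c["image"].copy()
o=ctrl.get_obs(); u=proj(c,o["eef_pos"])[0]; print(u)
cv2.circle(im,tuple(int(round(v*1)) for v in u),1,(255,0,0),-1)
x,y=int(u[0]),int(u[1])
cv2.imwrite("pics/a1.png",cv2.resize(im[y-70:y+50,x-80:x+80],None,fx=5,fy=5)[:,:,::-1])
E
```

```text
t 3.7 p [ 0.5928 -0.3043  0.0694] q [-0.51  0.51  1.85 -0.    0.78  0.75] yang -71.87 down [ 0.0019 -0.0012 -1.    ] w 0.0447
.594,-.301,.014 [ 0.0554 -0.0028 -0.0021]
[283.79018343 181.3287774 ]
```

View pics/a1.png

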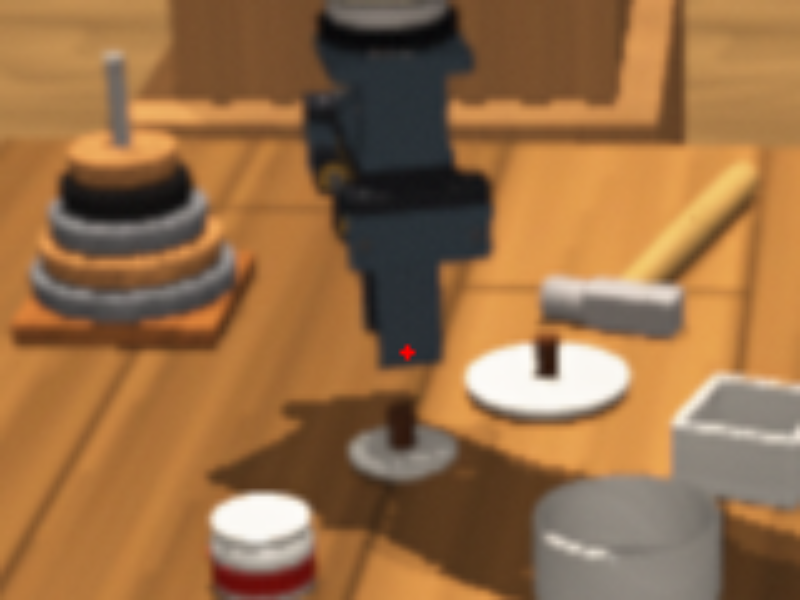

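```bash
python3 d.py .594,-.301,.014
```

```text
t 3.75 p [ 0.5905 -0.3034  0.0654] q [-0.51  0.52  1.85 -0.    0.77  0.75] yang -71.9 down [-0.0023  0.0012 -1.    ] w 0.0448
.594,-.301,.014 [ 0.0514 -0.0011 -0.0041]
```

```bash
cat > k.py <<'E'
# usage: k.py "x,y,z,rx" of last row (or 0)  then targets  world x,y,z
import sys,json,os,numpy as np
from bench import ctrl
from scipy.spatial.transform import Rotation as R
f='cmd.json'
if os.path.exists(f): p,ya=json.load(open(f))
else: p,ya=[.2181,-.6652,.2139],-71.85
def ax(ya):
    a=np.radians(ya); y=np.array([np.cos(a),np.sin(a),0]); x=np.array([0,0,-1.]); return np.c_[x,y,np.cross(x,y)]
p=np.array(p)
if sys.argv[1]!='0':
    for s in sys.argv[1].split(';'):
        v=[float(t) for t in s.split(',')]; p=p+ax(ya)@v[:3]; ya-=v[3] if len(v)>3 else 0
    json.dump([p.tolist(),ya],open(f,'w'))
o=ctrl.get_obs(); M=R.from_euler('xyz',o['tcp_rot']).as_matrix()
print('t',round(o['time'],2),'cmd',p.round(4),round(ya,2),'meas',o['eef_pos'].round(4),np.degrees(np.arctan2(M[1,1],M[0,1])).round(2),'F',o['force'].round(1),'w',round(o['width'],4),'q6',o['q'][5].round(2))
for a in sys.argv[2:]:
    print(a,(ax(ya).T@(np.array([float(v) for v in a.split(',')])-p)).round(4))
E
python3 k.py "0.07,-.142,-.292;.075,-.0853,-.1767" .594,-.301,.014
```

```text
t 3.75 cmd [ 0.5927 -0.3032  0.0689] -71.85 meas [ 0.5905 -0.3034  0.0654] -71.9 F [-3.1  0.5 -4.2] w 0.0448 q6 0.75
.594,-.301,.014 [ 0.0549 -0.0017 -0.0019]
```

>>> servo_tool(
  series=[
    {"x": 0.005, "y": -0.0017, "z": -0.0019, "rx": 0, "ry": 0, "rz": 0, "hand": 0.045},
    {"x": 0.015, "y": -0.0017, "z": -0.0019, "rx": 0, "ry": 0, "rz": 0, "hand": 0.045},
    {"x": 0.028, "y": -0.0017, "z": -0.0019, "rx": 0, "ry": 0, "rz": 0, "hand": 0.045},
    {"x": 0.039, "y": -0.0017, "z": -0.0019, "rx": 0, "ry": 0, "rz": 0, "hand": 0.045},
    {"x": 0.047, "y": -0.0017, "z": -0.0019, "rx": 0, "ry": 0, "rz": 0, "hand": 0.045},
    {"x": 0.052, "y": -0.0017, "z": -0.0019, "rx": 0, "ry": 0, "rz": 0, "hand": 0.045},
    {"x": 0.054, "y": -0.0017, "z": -0.0019, "rx": 0, "ry": 0, "rz": 0, "hand": 0.0},
    {"x": 0.054, "y": -0.0017, "z": -0.0019, "rx": 0, "ry": 0, "rz": 0, "hand": 0.0},
  ],
)

```text
time: 4.55
eef_pos: [0.5939, -0.3009, 0.0148]
tcp_rot: [-0.739, 1.571, 2.719]
force: [-0.8, 0.2, -0.0]
width: 0.0318
```

```bash
python3 k.py .054,-.0017,-.0019 .65,.1445,.12
```

```text
t 4.55 cmd [ 0.594  -0.301   0.0149] -71.85 meas [ 0.5939 -0.3009  0.0148] -71.84 F [-0.8  0.2 -0. ] w 0.0318 q6 0.75
.65,.1445,.12 [-0.1051 -0.4059 -0.192 ]
```

>>> servo_tool(
  series=[
    {"x": 0, "y": 0, "z": 0, "rx": 0, "ry": 0, "rz": 0, "hand": 0.0},
    {"x": 0, "y": 0, "z": 0, "rx": 0, "ry": 0, "rz": 0, "hand": 0.0},
    {"x": 0, "y": 0, "z": 0, "rx": 0, "ry": 0, "rz": 0, "hand": 0.0},
    {"x": 0, "y": 0, "z": 0, "rx": 0, "ry": 0, "rz": 0, "hand": 0.0},
    {"x": -0.002, "y": 0, "z": 0, "rx": 0, "ry": 0, "rz": 0, "hand": 0.0},
    {"x": -0.01, "y": 0, "z": 0, "rx": 0, "ry": 0, "rz": 0, "hand": 0.0},
    {"x": -0.025, "y": 0, "z": 0, "rx": 0, "ry": 0, "rz": 0, "hand": 0.0},
    {"x": -0.045, "y": -0.005, "z": -0.002, "rx": 0, "ry": 0, "rz": 0, "hand": 0.0},
  ],
)

```text
time: 5.35
eef_pos: [0.594, -0.2958, 0.0608]
tcp_rot: [-0.723, 1.57, 2.735]
force: [0.5, 0.3, -1.6]
width: 0.0149
```

```bash
python3 k.py -.045,-.005,-.002 .65,.1445,.12
```

```text
t 5.35 cmd [ 0.5943 -0.2956  0.0599] -71.85 meas [ 0.594  -0.2958  0.0608] -71.87 F [ 0.5  0.3 -1.6] w 0.0149 q6 0.76
.65,.1445,.12 [-0.0601 -0.4009 -0.19  ]
```

>>> servo_tool(
  series=[
    {"x": -0.02, "y": -0.014, "z": -0.007, "rx": 0, "ry": 0, "rz": 0, "hand": 0.0},
    {"x": -0.035, "y": -0.04, "z": -0.019, "rx": 0, "ry": 0, "rz": 0, "hand": 0.0},
    {"x": -0.046, "y": -0.075, "z": -0.036, "rx": 0, "ry": 0, "rz": 0, "hand": 0.0},
    {"x": -0.054, "y": -0.115, "z": -0.055, "rx": 0, "ry": 0, "rz": 0, "hand": 0.0},
    {"x": -0.058, "y": -0.155, "z": -0.073, "rx": 0, "ry": 0, "rz": 0, "hand": 0.0},
    {"x": -0.06, "y": -0.195, "z": -0.092, "rx": 0, "ry": 0, "rz": 0, "hand": 0.0},
    {"x": -0.06, "y": -0.235, "z": -0.111, "rx": 0, "ry": 0, "rz": 0, "hand": 0.0},
    {"x": -0.06, "y": -0.275, "z": -0.13, "rx": 0, "ry": 0, "rz": 0, "hand": 0.0},
  ],
)

```text
time: 6.15
eef_pos: [0.6324, 0.008, 0.1215]
tcp_rot: [2.8, 1.569, -0.025]
force: [0.6, 1.1, -0.8]
width: 0.0151
```

```bash
python3 k.py -.06,-.275,-.13 .65,.1445,.12
```

```text
t 6.15 cmd [0.6322 0.0062 0.1199] -71.85 meas [0.6324 0.008  0.1215] -71.85 F [ 0.6  1.1 -0.8] w 0.0151 q6 1.23
.65,.1445,.12 [-1.000e-04 -1.259e-01 -6.000e-02]
```

>>> servo_tool(
  series=[
    {"x": 0, "y": -0.035, "z": -0.017, "rx": 0, "ry": 0, "rz": 0, "hand": 0.0},
    {"x": 0, "y": -0.068, "z": -0.032, "rx": 0, "ry": 0, "rz": 0, "hand": 0.0},
    {"x": 0, "y": -0.094, "z": -0.045, "rx": 0, "ry": 0, "rz": 0, "hand": 0.0},
    {"x": 0, "y": -0.112, "z": -0.053, "rx": 0, "ry": 0, "rz": 0, "hand": 0.0},
    {"x": 0, "y": -0.122, "z": -0.058, "rx": 0, "ry": 0, "rz": 0, "hand": 0.0},
    {"x": 0.005, "y": -0.1259, "z": -0.06, "rx": 0, "ry": 0, "rz": 0, "hand": 0.0},
    {"x": 0.015, "y": -0.1259, "z": -0.06, "rx": 0, "ry": 0, "rz": 0, "hand": 0.0},
    {"x": 0.025, "y": -0.1259, "z": -0.06, "rx": 0, "ry": 0, "rz": 0, "hand": 0.0},
  ],
)

```text
time: 6.95
eef_pos: [0.6496, 0.1436, 0.0939]
tcp_rot: [0.015, 1.57, -2.811]
force: [-0.4, -0.3, -0.9]
width: 0.0154
```

```bash
python3 k.py .025,-.1259,-.06 .65,.1445,.045; cat > look.py <<'E'
# look.py lid box  -> fit held lid and box
import sys
from fit import *
import json
lid,box,tag=sys.argv[1:4]; g=np.array([float(v) for v in sys.argv[4].split(',')])
o=ctrl.get_obs(); zb=o["eef_pos"][2]-.0149 if len(sys.argv)<6 else float(sys.argv[5])
c={n:eyes.read_camera(n) for n in("top","side")}
for n,z in ((lid,zb),(box,0)):
    for k in c:
        best=None
        for r in outline_of(k,n):
            ys,xs=np.nonzero(r["pixels"]); q=plane(c[k],[[xs.mean(),ys.mean()]],z+.01)[0]
            if np.hypot(*(q[:2]-g))<.05: best=r["pixels"].astype(float);print(n,k,round(r["p"],2),best.sum(),*[np.round(v,4) for v in fit(c,{k:best},n,g,0,z)]);break
for k in c:
    u=proj(c[k],[*g,.05])[0].astype(int); x,y=np.clip(u[0],80,560),np.clip(u[1],60,420)
    cv2.imwrite(f"pics/{tag}_{k}.png",cv2.resize(c[k]["image"][y-60:y+60,x-80:x+80],None,fx=4,fy=4,interpolation=cv2.INTER_CUBIC)[:,:,::-1])
print(ctrl.get_obs()["eef_pos"].round(4))
E
python3 look.py small_lid small_box b1 .65,.1445
```

```text
t 6.95 cmd [0.65   0.1445 0.0949] -71.85 meas [0.6496 0.1436 0.0939] -71.89 F [-0.4 -0.3 -0.9] w 0.0154 q6 1.44
.65,.1445,.045 [ 0.0499  0.     -0.    ]
small_lid side 0.58 239.0 [0.6497 0.1476] 0 0.7273
small_box side 0.67 720.0 [0.6506 0.1463] 0 0.0143
[0.6501 0.1442 0.0951]
```

View pics/b1_side.png

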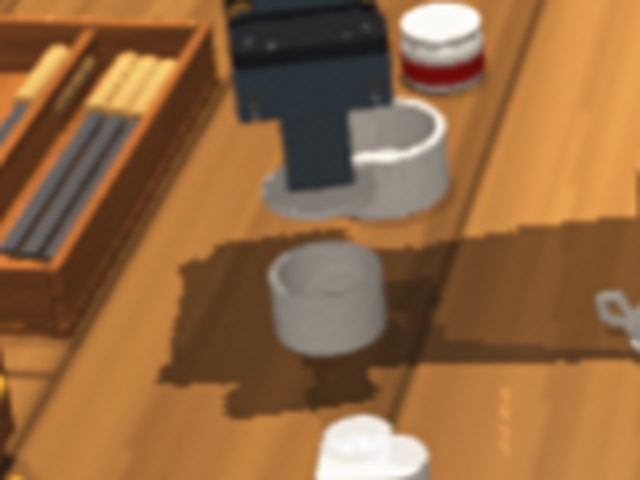

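View pics/b1_top.png

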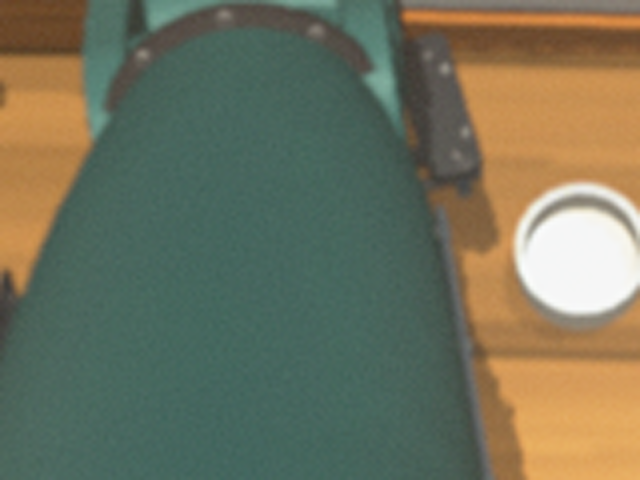

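>>> servo_tool(
  series=[
    {"x": 0.008, "y": 0, "z": 0, "rx": 0, "ry": 0, "rz": 0, "hand": 0.0},
    {"x": 0.018, "y": 0, "z": 0, "rx": 0, "ry": 0, "rz": 0, "hand": 0.0},
    {"x": 0.028, "y": 0, "z": 0, "rx": 0, "ry": 0, "rz": 0, "hand": 0.0},
    {"x": 0.036, "y": 0, "z": 0, "rx": 0, "ry": 0, "rz": 0, "hand": 0.0},
    {"x": 0.042, "y": 0, "z": 0, "rx": 0, "ry": 0, "rz": 0, "hand": 0.0},
    {"x": 0.046, "y": 0, "z": 0, "rx": 0, "ry": 0, "rz": 0, "hand": 0.0},
    {"x": 0.0485, "y": 0, "z": 0, "rx": 0, "ry": 0, "rz": 0, "hand": 0.0},
    {"x": 0.0499, "y": 0, "z": 0, "rx": 0, "ry": 0, "rz": 0, "hand": 0.0},
  ],
)

```text
time: 8.05
eef_pos: [0.65, 0.1446, 0.0453]
tcp_rot: [-0.896, 1.571, 2.563]
force: [-6.4, -1.8, 18.1]
width: 0.015
```

```bash
python3 k.py .0499,0,0 .65,.1445,.0447; python3 - <<'E'
from h import *
c=eyes.read_camera("side"); u=proj(c,[.65,.1445,.05])[0].astype(int);x,y=u
cv2.imwrite("pics/b2.png",cv2.resize(c["image"][y-60:y+60,x-80:x+80],None,fx=5,fy=5,interpolation=cv2.INTER_CUBIC)[:,:,::-1])
o=ctrl.get_obs();print(o["eef_pos"],o["force"])
E
```

```text
t 8.05 cmd [0.65   0.1445 0.045 ] -71.85 meas [0.65   0.1446 0.0453] -71.85 F [-6.4 -1.8 18.1] w 0.015 q6 1.44
.65,.1445,.0447 [ 0.0003  0.     -0.    ]
[0.65006292 0.14457287 0.04541437] [-0.66756272 -0.57125277 -1.78807335]
```

View pics/b2.png

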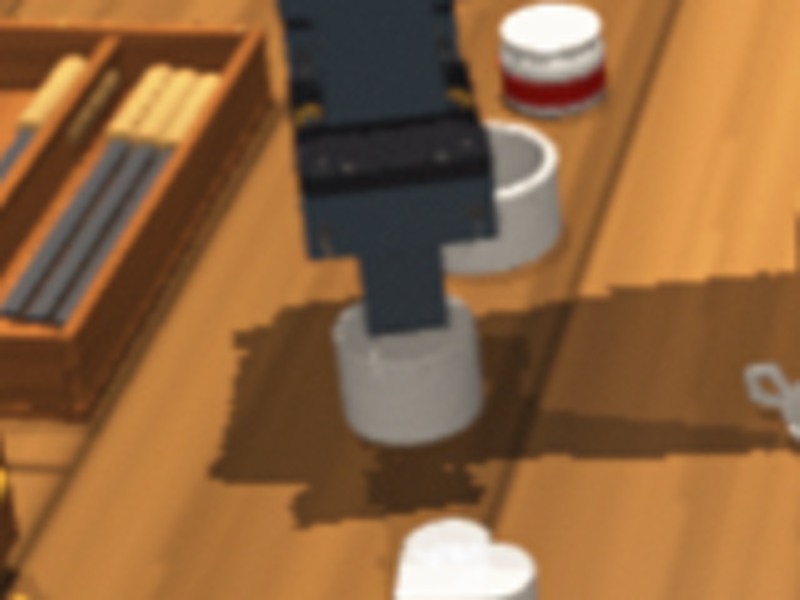

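>>> servo_tool(
  series=[
    {"x": 0.0003, "y": 0, "z": 0, "rx": 0, "ry": 0, "rz": 0, "hand": 0.0},
    {"x": 0.0003, "y": 0, "z": 0, "rx": 0, "ry": 0, "rz": 0, "hand": 0.04},
    {"x": 0.0003, "y": 0, "z": 0, "rx": 0, "ry": 0, "rz": 0, "hand": 0.045},
    {"x": 0.0003, "y": 0, "z": 0, "rx": 0, "ry": 0, "rz": 0, "hand": 0.045},
    {"x": 0.0003, "y": 0, "z": 0, "rx": 0, "ry": 0, "rz": 0, "hand": 0.045},
    {"x": -0.008, "y": 0, "z": 0, "rx": 0, "ry": 0, "rz": 0, "hand": 0.045},
    {"x": -0.025, "y": 0, "z": 0, "rx": 0, "ry": 0, "rz": 0, "hand": 0.045},
    {"x": -0.045, "y": 0, "z": 0, "rx": 0, "ry": 0, "rz": 0, "hand": 0.045},
  ],
)

```text
time: 8.9
eef_pos: [0.6498, 0.1445, 0.0913]
tcp_rot: [-0.174, 1.57, -2.999]
force: [-0.1, 0.1, -0.5]
width: 0.0451
```

```bash
python3 k.py -.045,0,0 .402,.2995,.09
```

```text
t 8.9 cmd [0.65   0.1445 0.09  ] -71.85 meas [0.6498 0.1445 0.0913] -71.85 F [-0.1  0.1 -0.5] w 0.0451 q6 1.44
.402,.2995,.09 [ 0.     -0.2245  0.1873]
```

>>> servo_tool(
  series=[
    {"x": -0.01, "y": -0.012, "z": 0.01, "rx": 0, "ry": 0, "rz": 0, "hand": 0.045},
    {"x": -0.01, "y": -0.04, "z": 0.033, "rx": 0, "ry": 0, "rz": 0, "hand": 0.045},
    {"x": -0.01, "y": -0.076, "z": 0.063, "rx": 0, "ry": 0, "rz": 0, "hand": 0.045},
    {"x": -0.01, "y": -0.113, "z": 0.094, "rx": 0, "ry": 0, "rz": 0, "hand": 0.045},
    {"x": -0.01, "y": -0.15, "z": 0.125, "rx": 0, "ry": 0, "rz": 0, "hand": 0.045},
    {"x": -0.01, "y": -0.185, "z": 0.154, "rx": 0, "ry": 0, "rz": 0, "hand": 0.045},
    {"x": -0.005, "y": -0.21, "z": 0.175, "rx": 0, "ry": 0, "rz": 0, "hand": 0.045},
    {"x": 0, "y": -0.2245, "z": 0.1873, "rx": 0, "ry": 0, "rz": 0, "hand": 0.045},
  ],
)

```text
time: 9.7
eef_pos: [0.3991, 0.3005, 0.0906]
tcp_rot: [-2.512, 1.57, 0.948]
force: [0.5, 1.1, -0.8]
width: 0.0447
```

```bash
python3 k.py 0,-.2245,.1873 .402,.2995,.0149; python3 - <<'E'
from fit import *
c={n:eyes.read_camera(n) for n in("top","side")}
for n in ("small_box","small_lid"):
  for k in c:
    for r in outline_of(k,n):
        ys,xs=np.nonzero(r["pixels"]); print(n,k,round(r["p"],2),r["point"],len(xs),np.round(plane(c[k],[[xs.mean(),ys.mean()]],.04)[0],3))
for k,f in(("top",4),("side",4)):
    x,y=proj(c[k],[.65,.1445,.05])[0].astype(int)
    im=c[k]["image"].copy()
    im=cv2.resize(im[y-50:y+50,x-60:x+60],None,fx=5,fy=5,interpolation=cv2.INTER_CUBIC)
    for P in (prism('c',.06,.036,.041,(.65,.1445),0),prism('c',.06,0,.036,(.65,.1445),0)):
        u=(proj(c[k],P)-[x-60,y-50]+.5)*5; cv2.polylines(im,[np.round(cv2.convexHull(u.astype(np.float32))).astype(int)],True,(255,0,0),1)
    cv2.imwrite(f"pics/b3_{k}.png",im[:,:,::-1])
E
```

```text
t 9.7 cmd [0.402  0.2995 0.09  ] -71.85 meas [0.3991 0.3005 0.0906] -71.75 F [ 0.5  1.1 -0.8] w 0.0447 q6 1.85
.402,.2995,.0149 [ 0.0751 -0.      0.    ]
small_box top 0.5 [176.2, 251.6] 77 [0.619 0.136 0.04 ]
small_box side 0.92 [289.7, 228.6] 392 [0.634 0.201 0.04 ]
small_lid top 0.77 [165.9, 251.8] 454 [0.65  0.143 0.04 ]
small_lid side 0.7 [274.6, 223.5] 421 [0.651 0.147 0.04 ]
```

View pics/b3_top.png

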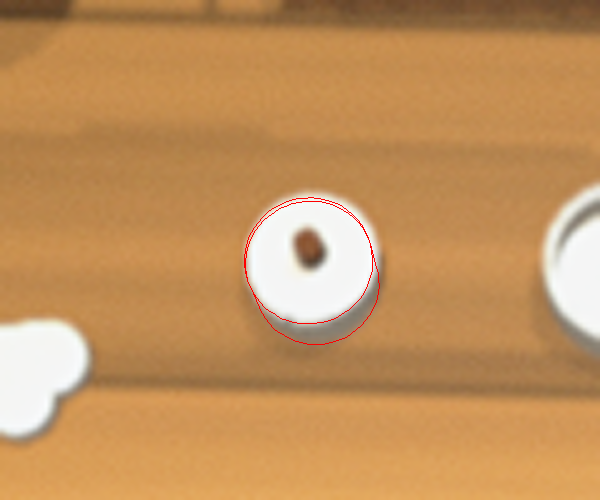

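View pics/b3_side.png

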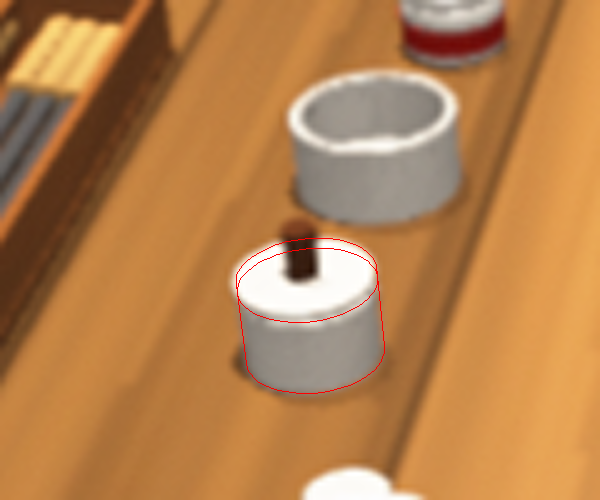

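>>> servo_tool(
  series=[
    {"x": 0.008, "y": 0, "z": 0, "rx": 0, "ry": 0, "rz": 0, "hand": 0.045},
    {"x": 0.023, "y": 0, "z": 0, "rx": 0, "ry": 0, "rz": 0, "hand": 0.045},
    {"x": 0.04, "y": 0, "z": 0, "rx": 0, "ry": 0, "rz": 0, "hand": 0.045},
    {"x": 0.055, "y": 0, "z": 0, "rx": 0, "ry": 0, "rz": 0, "hand": 0.045},
    {"x": 0.066, "y": 0, "z": 0, "rx": 0, "ry": 0, "rz": 0, "hand": 0.045},
    {"x": 0.072, "y": 0, "z": 0, "rx": 0, "ry": 0, "rz": 0, "hand": 0.045},
    {"x": 0.0745, "y": 0, "z": 0, "rx": 0, "ry": 0, "rz": 0, "hand": 0.02},
    {"x": 0.0751, "y": 0, "z": 0, "rx": 0, "ry": 0, "rz": 0, "hand": 0.0},
  ],
)

```text
time: 10.8
eef_pos: [0.4022, 0.2995, 0.0149]
tcp_rot: [-2.509, 1.571, 0.949]
force: [1.0, 0.2, 1.3]
width: 0.0317
```

>>> servo_tool(
  series=[
    {"x": 0, "y": 0, "z": 0, "rx": 0, "ry": 0, "rz": 0, "hand": 0.0},
    {"x": 0, "y": 0, "z": 0, "rx": 0, "ry": 0, "rz": 0, "hand": 0.0},
    {"x": 0, "y": 0, "z": 0, "rx": 0, "ry": 0, "rz": 0, "hand": 0.0},
    {"x": 0, "y": 0, "z": 0, "rx": 0, "ry": 0, "rz": 0, "hand": 0.0},
    {"x": -0.002, "y": 0, "z": 0, "rx": 0, "ry": 0, "rz": 0, "hand": 0.0},
    {"x": -0.01, "y": 0, "z": 0, "rx": 0, "ry": 0, "rz": 0, "hand": 0.0},
    {"x": -0.025, "y": 0, "z": 0, "rx": 0, "ry": 0, "rz": 0, "hand": 0.0},
    {"x": -0.045, "y": 0, "z": 0, "rx": 0, "ry": 0, "rz": 0, "hand": 0.0},
  ],
)

```text
time: 11.6
eef_pos: [0.4014, 0.2992, 0.0603]
tcp_rot: [0.273, 1.569, -2.551]
force: [-0.1, -0.2, -1.0]
width: 0.0152
```

```bash
python3 k.py ".0751,0,0;-.045,0,0" .653,-.006,.12 .653,-.006,.0489
```

```text
t 11.6 cmd [0.402  0.2995 0.0599] -71.85 meas [0.4014 0.2992 0.0603] -71.85 F [-0.1 -0.2 -1. ] w 0.0152 q6 1.85
.653,-.006,.12 [-0.0601  0.3685 -0.1433]
.653,-.006,.0489 [ 0.011   0.3685 -0.1433]
```

>>> servo_tool(
  series=[
    {"x": -0.02, "y": 0.013, "z": -0.005, "rx": 0, "ry": 0, "rz": 0, "hand": 0.0},
    {"x": -0.036, "y": 0.037, "z": -0.014, "rx": 0, "ry": 0, "rz": 0, "hand": 0.0},
    {"x": -0.048, "y": 0.07, "z": -0.027, "rx": 0, "ry": 0, "rz": 0, "hand": 0.0},
    {"x": -0.056, "y": 0.108, "z": -0.042, "rx": 0, "ry": 0, "rz": 0, "hand": 0.0},
    {"x": -0.06, "y": 0.148, "z": -0.058, "rx": 0, "ry": 0, "rz": 0, "hand": 0.0},
    {"x": -0.06, "y": 0.188, "z": -0.073, "rx": 0, "ry": 0, "rz": 0, "hand": 0.0},
    {"x": -0.06, "y": 0.228, "z": -0.089, "rx": 0, "ry": 0, "rz": 0, "hand": 0.0},
    {"x": -0.06, "y": 0.268, "z": -0.104, "rx": 0, "ry": 0, "rz": 0, "hand": 0.0},
  ],
)

```text
time: 12.4
eef_pos: [0.5851, 0.0756, 0.1205]
tcp_rot: [2.991, 1.571, 0.166]
force: [-0.2, 1.1, -1.5]
width: 0.0145
```

>>> servo_tool(
  series=[
    {"x": 0, "y": 0.033, "z": -0.013, "rx": 0, "ry": 0, "rz": 0, "hand": 0.0},
    {"x": 0, "y": 0.06, "z": -0.023, "rx": 0, "ry": 0, "rz": 0, "hand": 0.0},
    {"x": 0, "y": 0.08, "z": -0.031, "rx": 0, "ry": 0, "rz": 0, "hand": 0.0},
    {"x": 0, "y": 0.093, "z": -0.037, "rx": 0, "ry": 0, "rz": 0, "hand": 0.0},
    {"x": 0.003, "y": 0.1005, "z": -0.0393, "rx": 0, "ry": 0, "rz": 0, "hand": 0.0},
    {"x": 0.01, "y": 0.1005, "z": -0.0393, "rx": 0, "ry": 0, "rz": 0, "hand": 0.0},
    {"x": 0.02, "y": 0.1005, "z": -0.0393, "rx": 0, "ry": 0, "rz": 0, "hand": 0.0},
    {"x": 0.03, "y": 0.1005, "z": -0.0393, "rx": 0, "ry": 0, "rz": 0, "hand": 0.0},
  ],
)

```text
time: 13.2
eef_pos: [0.6521, -0.0052, 0.0888]
tcp_rot: [-0.443, 1.57, 3.016]
force: [0.8, -0.4, -1.4]
width: 0.0151
```

```bash
python3 k.py "-.06,.268,-.104;.03,.1005,-.0393" .653,-.006,.0489; python3 look.py middle_lid middle_box c1 .653,-.006
```

```text
t 13.2 cmd [ 0.653  -0.006   0.0899] -71.85 meas [ 0.6521 -0.0052  0.0888] -71.8 F [ 0.8 -0.4 -1.4] w 0.0151 q6 1.21
.653,-.006,.0489 [ 0.041 -0.    -0.   ]
middle_lid side 0.6 361.0 [ 6.514e-01 -6.000e-04] 0 0.3899
middle_box side 0.95 874.0 [ 0.6539 -0.0041] 0 0.0413
[ 0.6531 -0.0058  0.0902]
```

View pics/c1_side.png

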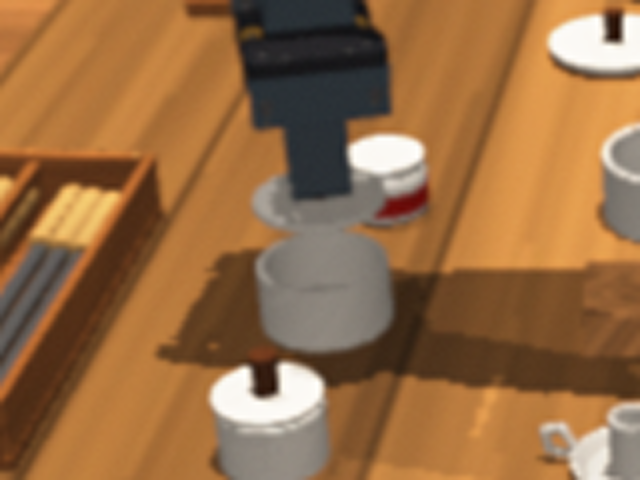

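>>> servo_tool(
  series=[
    {"x": 0.007, "y": 0, "z": 0, "rx": 0, "ry": 0, "rz": 0, "hand": 0.0},
    {"x": 0.017, "y": 0, "z": 0, "rx": 0, "ry": 0, "rz": 0, "hand": 0.0},
    {"x": 0.026, "y": 0, "z": 0, "rx": 0, "ry": 0, "rz": 0, "hand": 0.0},
    {"x": 0.033, "y": 0, "z": 0, "rx": 0, "ry": 0, "rz": 0, "hand": 0.0},
    {"x": 0.037, "y": 0, "z": 0, "rx": 0, "ry": 0, "rz": 0, "hand": 0.0},
    {"x": 0.039, "y": 0, "z": 0, "rx": 0, "ry": 0, "rz": 0, "hand": 0.0},
    {"x": 0.04, "y": 0, "z": 0, "rx": 0, "ry": 0, "rz": 0, "hand": 0.0},
    {"x": 0.0405, "y": 0, "z": 0, "rx": 0, "ry": 0, "rz": 0, "hand": 0.0},
  ],
)

```text
time: 14.3
eef_pos: [0.6531, -0.006, 0.0496]
tcp_rot: [2.789, 1.571, -0.036]
force: [0.2, -0.1, -0.6]
width: 0.015
```

```bash
python3 k.py .0405,0,0 .653,-.006,.0489; python3 - <<'E'
from h import *
c=eyes.read_camera("side"); u=proj(c,[.65,-.006,.05])[0].astype(int);x,y=u
cv2.imwrite("pics/c2.png",cv2.resize(c["image"][y-60:y+60,x-80:x+80],None,fx=5,fy=5,interpolation=cv2.INTER_CUBIC)[:,:,::-1])
o=ctrl.get_obs();print(o["eef_pos"],o["force"])
E
```

```text
t 14.3 cmd [ 0.653  -0.006   0.0494] -71.85 meas [ 0.6531 -0.006   0.0496] -71.85 F [ 0.2 -0.1 -0.6] w 0.015 q6 1.21
.653,-.006,.0489 [ 0.0005 -0.     -0.    ]
[ 0.65312523 -0.00602519  0.04960132] [-0.36515378  0.61599141 -0.99015549]
```

View pics/c2.png

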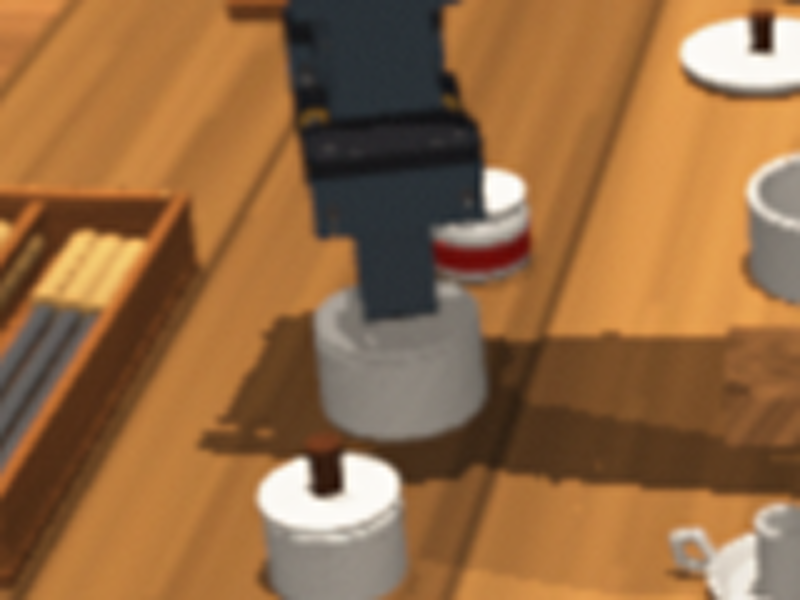

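Seated on the middle box's rim. I'll settle the last half millimetre, release and lift.

>>> servo_tool(
  series=[
    {"x": 0.0004, "y": 0, "z": 0, "rx": 0, "ry": 0, "rz": 0, "hand": 0.0},
    {"x": 0.0007, "y": 0, "z": 0, "rx": 0, "ry": 0, "rz": 0, "hand": 0.0},
    {"x": 0.0007, "y": 0, "z": 0, "rx": 0, "ry": 0, "rz": 0, "hand": 0.045},
    {"x": 0.0007, "y": 0, "z": 0, "rx": 0, "ry": 0, "rz": 0, "hand": 0.045},
    {"x": 0.0007, "y": 0, "z": 0, "rx": 0, "ry": 0, "rz": 0, "hand": 0.045},
    {"x": -0.006, "y": 0, "z": 0, "rx": 0, "ry": 0, "rz": 0, "hand": 0.045},
    {"x": -0.022, "y": 0, "z": 0, "rx": 0, "ry": 0, "rz": 0, "hand": 0.045},
    {"x": -0.045, "y": 0, "z": 0, "rx": 0, "ry": 0, "rz": 0, "hand": 0.045},
  ],
)

```text
time: 15.15
eef_pos: [0.6525, -0.006, 0.0952]
tcp_rot: [-0.366, 1.57, 3.093]
force: [-0.9, 0.3, 0.1]
width: 0.0451
```

```bash
python3 k.py -.045,0,0 .524,-.4042,.09
```

```text
t 15.15 cmd [ 0.653  -0.006   0.0944] -71.85 meas [ 0.6525 -0.006   0.0952] -71.85 F [-0.9  0.3  0.1] w 0.0451 q6 1.21
.524,-.4042,.09 [0.0044 0.3382 0.2466]
```

>>> servo_tool(
  series=[
    {"x": -0.01, "y": 0.01, "z": 0.008, "rx": 0, "ry": 0, "rz": 0, "hand": 0.045},
    {"x": -0.015, "y": 0.033, "z": 0.024, "rx": 0, "ry": 0, "rz": 0, "hand": 0.045},
    {"x": -0.015, "y": 0.065, "z": 0.047, "rx": 0, "ry": 0, "rz": 0, "hand": 0.045},
    {"x": -0.015, "y": 0.1, "z": 0.073, "rx": 0, "ry": 0, "rz": 0, "hand": 0.045},
    {"x": -0.015, "y": 0.136, "z": 0.099, "rx": 0, "ry": 0, "rz": 0, "hand": 0.045},
    {"x": -0.015, "y": 0.172, "z": 0.125, "rx": 0, "ry": 0, "rz": 0, "hand": 0.045},
    {"x": -0.015, "y": 0.208, "z": 0.152, "rx": 0, "ry": 0, "rz": 0, "hand": 0.045},
    {"x": -0.015, "y": 0.244, "z": 0.178, "rx": 0, "ry": 0, "rz": 0, "hand": 0.045},
  ],
)

```text
time: 15.95
eef_pos: [0.5585, -0.2956, 0.1101]
tcp_rot: [2.165, 1.57, -0.66]
force: [0.9, 0.6, -0.1]
width: 0.0452
```

>>> servo_tool(
  series=[
    {"x": 0, "y": 0.032, "z": 0.023, "rx": 0, "ry": 0, "rz": 0, "hand": 0.045},
    {"x": 0, "y": 0.058, "z": 0.042, "rx": 0, "ry": 0, "rz": 0, "hand": 0.045},
    {"x": 0.003, "y": 0.078, "z": 0.057, "rx": 0, "ry": 0, "rz": 0, "hand": 0.045},
    {"x": 0.008, "y": 0.09, "z": 0.066, "rx": 0, "ry": 0, "rz": 0, "hand": 0.045},
    {"x": 0.016, "y": 0.0942, "z": 0.0686, "rx": 0, "ry": 0, "rz": 0, "hand": 0.045},
    {"x": 0.027, "y": 0.0942, "z": 0.0686, "rx": 0, "ry": 0, "rz": 0, "hand": 0.045},
    {"x": 0.037, "y": 0.0942, "z": 0.0686, "rx": 0, "ry": 0, "rz": 0, "hand": 0.045},
    {"x": 0.042, "y": 0.0942, "z": 0.0686, "rx": 0, "ry": 0, "rz": 0, "hand": 0.045},
  ],
)

```text
time: 16.75
eef_pos: [0.5237, -0.4028, 0.0658]
tcp_rot: [-1.026, 1.569, 2.433]
force: [-0.2, 0.3, -0.0]
width: 0.045
```

```bash
python3 k.py "-.015,.244,.178;.042,.0942,.0686" .524,-.4042,.0149;  python3 - <<'E'
from h import *
c=eyes.read_camera("side")
for i,p in enumerate(([.653,-.006,.05],[.524,-.404,.05])):
  u=proj(c,p)[0].astype(int);x,y=u
  cv2.imwrite(f"pics/c3_{i}.png",cv2.resize(c["image"][y-50:y+50,x-60:x+60],None,fx=4,fy=4,interpolation=cv2.INTER_CUBIC)[:,:,::-1])
c=eyes.read_camera("top");x,y=proj(c,[.653,-.006,.05])[0].astype(int)
cv2.imwrite(f"pics/c3_t.png",cv2.resize(c["image"][y-50:y+50,x-60:x+60],None,fx=4,fy=4,interpolation=cv2.INTER_CUBIC)[:,:,::-1])
E
```

```text
t 16.75 cmd [ 0.524  -0.4042  0.0674] -71.85 meas [ 0.5237 -0.4028  0.0658] -71.79 F [-0.2  0.3 -0. ] w 0.045 q6 0.56
.524,-.4042,.0149 [ 0.0525 -0.      0.    ]
```

View pics/c3_0.png

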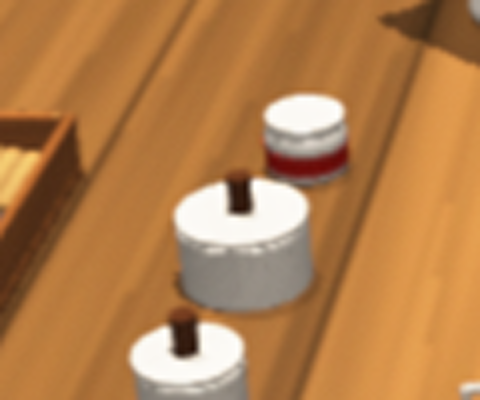

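View pics/c3_1.png

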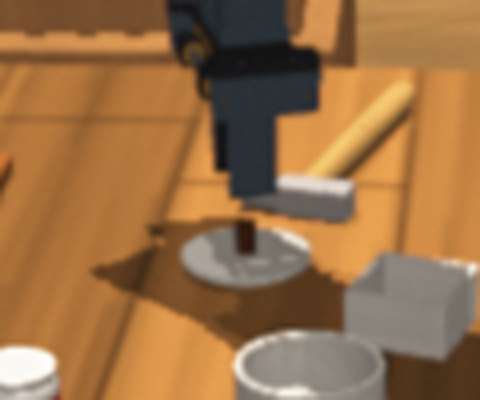

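View pics/c3_t.png

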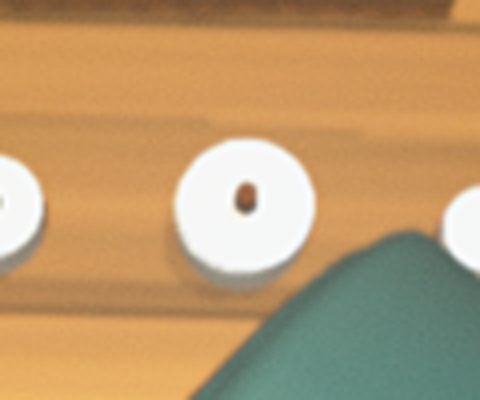

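Middle lid sits flat. The gripper is centred over the large lid's knob; descend and grip.

>>> servo_tool(
  series=[
    {"x": 0.008, "y": 0, "z": 0, "rx": 0, "ry": 0, "rz": 0, "hand": 0.045},
    {"x": 0.02, "y": 0, "z": 0, "rx": 0, "ry": 0, "rz": 0, "hand": 0.045},
    {"x": 0.032, "y": 0, "z": 0, "rx": 0, "ry": 0, "rz": 0, "hand": 0.045},
    {"x": 0.042, "y": 0, "z": 0, "rx": 0, "ry": 0, "rz": 0, "hand": 0.045},
    {"x": 0.048, "y": 0, "z": 0, "rx": 0, "ry": 0, "rz": 0, "hand": 0.045},
    {"x": 0.0515, "y": 0, "z": 0, "rx": 0, "ry": 0, "rz": 0, "hand": 0.045},
    {"x": 0.0525, "y": 0, "z": 0, "rx": 0, "ry": 0, "rz": 0, "hand": 0.02},
    {"x": 0.0525, "y": 0, "z": 0, "rx": 0, "ry": 0, "rz": 0, "hand": 0.0},
  ],
)

```text
time: 17.65
eef_pos: [0.5241, -0.4043, 0.015]
tcp_rot: [2.155, 1.571, -0.67]
force: [-0.5, -0.3, -1.0]
width: 0.032
```

>>> servo_tool(
  series=[
    {"x": 0, "y": 0, "z": 0, "rx": 0, "ry": 0, "rz": 0, "hand": 0.0},
    {"x": 0, "y": 0, "z": 0, "rx": 0, "ry": 0, "rz": 0, "hand": 0.0},
    {"x": 0, "y": 0, "z": 0, "rx": 0, "ry": 0, "rz": 0, "hand": 0.0},
    {"x": 0, "y": 0, "z": 0, "rx": 0, "ry": 0, "rz": 0, "hand": 0.0},
    {"x": -0.002, "y": 0, "z": 0, "rx": 0, "ry": 0, "rz": 0, "hand": 0.0},
    {"x": -0.01, "y": 0, "z": 0, "rx": 0, "ry": 0, "rz": 0, "hand": 0.0},
    {"x": -0.025, "y": 0, "z": 0, "rx": 0, "ry": 0, "rz": 0, "hand": 0.0},
    {"x": -0.045, "y": 0, "z": 0, "rx": 0, "ry": 0, "rz": 0, "hand": 0.0},
  ],
)

```text
time: 18.45
eef_pos: [0.5237, -0.404, 0.0607]
tcp_rot: [-0.999, 1.57, 2.46]
force: [0.9, -0.8, -2.0]
width: 0.0148
```

```bash
python3 k.py ".0525,0,0;-.045,0,0" .4555,-.156,.12 .4555,-.156,.0529
```

```text
t 18.45 cmd [ 0.524  -0.4042  0.0599] -71.85 meas [ 0.5237 -0.404   0.0607] -71.85 F [ 0.9 -0.8 -2. ] w 0.0148 q6 0.56
.4555,-.156,.12 [-0.0601 -0.2572 -0.0122]
.4555,-.156,.0529 [ 0.007  -0.2572 -0.0122]
```

>>> servo_tool(
  series=[
    {"x": -0.022, "y": -0.012, "z": -0.0006, "rx": 0, "ry": 0, "rz": 0, "hand": 0.0},
    {"x": -0.042, "y": -0.038, "z": -0.0018, "rx": 0, "ry": 0, "rz": 0, "hand": 0.0},
    {"x": -0.054, "y": -0.074, "z": -0.0035, "rx": 0, "ry": 0, "rz": 0, "hand": 0.0},
    {"x": -0.06, "y": -0.114, "z": -0.0054, "rx": 0, "ry": 0, "rz": 0, "hand": 0.0},
    {"x": -0.06, "y": -0.154, "z": -0.0073, "rx": 0, "ry": 0, "rz": 0, "hand": 0.0},
    {"x": -0.06, "y": -0.192, "z": -0.0091, "rx": 0, "ry": 0, "rz": 0, "hand": 0.0},
    {"x": -0.06, "y": -0.223, "z": -0.0106, "rx": 0, "ry": 0, "rz": 0, "hand": 0.0},
    {"x": -0.06, "y": -0.244, "z": -0.0116, "rx": 0, "ry": 0, "rz": 0, "hand": 0.0},
  ],
)

```text
time: 19.25
eef_pos: [0.4583, -0.167, 0.1209]
tcp_rot: [2.544, 1.57, -0.28]
force: [0.3, -0.4, -1.7]
width: 0.0153
```

>>> servo_tool(
  series=[
    {"x": 0, "y": -0.009, "z": -0.0004, "rx": 0, "ry": 0, "rz": 0, "hand": 0.0},
    {"x": 0.002, "y": -0.0132, "z": -0.0006, "rx": 0, "ry": 0, "rz": 0, "hand": 0.0},
    {"x": 0.008, "y": -0.0132, "z": -0.0006, "rx": 0, "ry": 0, "rz": 0, "hand": 0.0},
    {"x": 0.016, "y": -0.0132, "z": -0.0006, "rx": 0, "ry": 0, "rz": 0, "hand": 0.0},
    {"x": 0.024, "y": -0.0132, "z": -0.0006, "rx": 0, "ry": 0, "rz": 0, "hand": 0.0},
    {"x": 0.03, "y": -0.0132, "z": -0.0006, "rx": 0, "ry": 0, "rz": 0, "hand": 0.0},
    {"x": 0.034, "y": -0.0132, "z": -0.0006, "rx": 0, "ry": 0, "rz": 0, "hand": 0.0},
    {"x": 0.036, "y": -0.0132, "z": -0.0006, "rx": 0, "ry": 0, "rz": 0, "hand": 0.0},
  ],
)

```text
time: 20.05
eef_pos: [0.4552, -0.156, 0.0833]
tcp_rot: [-0.686, 1.57, 2.772]
force: [0.2, 0.6, -1.6]
width: 0.0147
```

```bash
python3 k.py "-.06,-.244,-.0116;.036,-.0132,-.0006" .4555,-.156,.0529; python3 look.py large_lid large_box e1 .4555,-.156
```

```text
t 20.05 cmd [ 0.4555 -0.156   0.0839] -71.85 meas [ 0.4552 -0.156   0.0833] -71.86 F [ 0.2  0.6 -1.6] w 0.0147 q6 0.88
.4555,-.156,.0529 [ 0.031 -0.    -0.   ]
large_lid side 0.73 404.0 [ 0.4551 -0.1538] 0 0.4025
large_box side 0.86 982.0 [ 0.4551 -0.151 ] 0 0.113
[ 0.4556 -0.1561  0.0842]
```

View pics/e1_side.png

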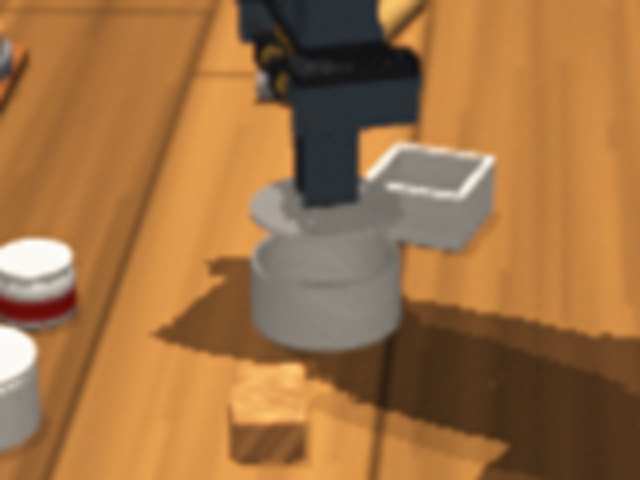

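>>> servo_tool(
  series=[
    {"x": 0.006, "y": 0, "z": 0, "rx": 0, "ry": 0, "rz": 0, "hand": 0.0},
    {"x": 0.014, "y": 0, "z": 0, "rx": 0, "ry": 0, "rz": 0, "hand": 0.0},
    {"x": 0.021, "y": 0, "z": 0, "rx": 0, "ry": 0, "rz": 0, "hand": 0.0},
    {"x": 0.026, "y": 0, "z": 0, "rx": 0, "ry": 0, "rz": 0, "hand": 0.0},
    {"x": 0.0285, "y": 0, "z": 0, "rx": 0, "ry": 0, "rz": 0, "hand": 0.0},
    {"x": 0.0295, "y": 0, "z": 0, "rx": 0, "ry": 0, "rz": 0, "hand": 0.0},
    {"x": 0.0302, "y": 0, "z": 0, "rx": 0, "ry": 0, "rz": 0, "hand": 0.0},
    {"x": 0.0306, "y": 0, "z": 0, "rx": 0, "ry": 0, "rz": 0, "hand": 0.0},
  ],
)

```text
time: 21.15
eef_pos: [0.4556, -0.156, 0.0535]
tcp_rot: [2.48, 1.571, -0.344]
force: [0.4, 0.5, -2.4]
width: 0.015
```

```bash
python3 k.py .0306,0,0 .4555,-.156,.0529; python3 - <<'E'
from h import *
c=eyes.read_camera("side"); u=proj(c,[.4555,-.156,.05])[0].astype(int);x,y=u
cv2.imwrite("pics/e2.png",cv2.resize(c["image"][y-60:y+60,x-80:x+80],None,fx=5,fy=5,interpolation=cv2.INTER_CUBIC)[:,:,::-1])
o=ctrl.get_obs();print(o["eef_pos"],o["force"])
E
```

```text
t 21.15 cmd [ 0.4555 -0.156   0.0533] -71.85 meas [ 0.4556 -0.156   0.0535] -71.85 F [ 0.4  0.5 -2.4] w 0.015 q6 0.88
.4555,-.156,.0529 [ 0.0004 -0.     -0.    ]
[ 0.45556532 -0.15603739  0.05344042] [-0.15027155 -1.16361632 -2.16065038]
```

View pics/e2.png

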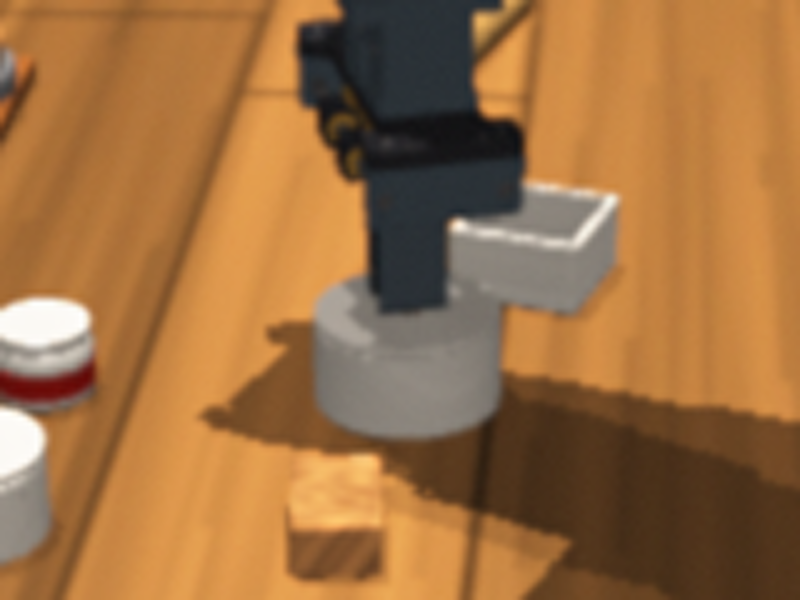

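>>> servo_tool(
  series=[
    {"x": 0.0004, "y": 0, "z": 0, "rx": 0, "ry": 0, "rz": 0, "hand": 0.0},
    {"x": 0.0008, "y": 0, "z": 0, "rx": 0, "ry": 0, "rz": 0, "hand": 0.0},
    {"x": 0.0008, "y": 0, "z": 0, "rx": 0, "ry": 0, "rz": 0, "hand": 0.045},
    {"x": 0.0008, "y": 0, "z": 0, "rx": 0, "ry": 0, "rz": 0, "hand": 0.045},
    {"x": 0.0008, "y": 0, "z": 0, "rx": 0, "ry": 0, "rz": 0, "hand": 0.045},
    {"x": -0.006, "y": 0, "z": 0, "rx": 0, "ry": 0, "rz": 0, "hand": 0.045},
    {"x": -0.022, "y": 0, "z": 0, "rx": 0, "ry": 0, "rz": 0, "hand": 0.045},
    {"x": -0.045, "y": 0, "z": 0, "rx": 0, "ry": 0, "rz": 0, "hand": 0.045},
  ],
)

```text
time: 22.0
eef_pos: [0.4548, -0.1557, 0.0985]
tcp_rot: [-0.693, 1.569, 2.765]
force: [-0.3, 0.2, 0.0]
width: 0.0452
```

```bash
python3 k.py -.045,0,0 .5105,.409,.1
```

```text
t 22.0 cmd [ 0.4555 -0.156   0.0983] -71.85 meas [ 0.4548 -0.1557  0.0985] -71.85 F [-0.3  0.2  0. ] w 0.0452 q6 0.88
.5105,.409,.1 [-0.0017 -0.5198 -0.2283]
```

>>> servo_tool(
  series=[
    {"x": -0.002, "y": -0.01, "z": -0.005, "rx": 1, "ry": 0, "rz": 0, "hand": 0.045},
    {"x": -0.002, "y": -0.036, "z": -0.016, "rx": 4, "ry": 0, "rz": 0, "hand": 0.045},
    {"x": -0.002, "y": -0.073, "z": -0.032, "rx": 8, "ry": 0, "rz": 0, "hand": 0.045},
    {"x": -0.002, "y": -0.114, "z": -0.05, "rx": 12, "ry": 0, "rz": 0, "hand": 0.045},
    {"x": -0.002, "y": -0.156, "z": -0.068, "rx": 16, "ry": 0, "rz": 0, "hand": 0.045},
    {"x": -0.002, "y": -0.198, "z": -0.087, "rx": 20, "ry": 0, "rz": 0, "hand": 0.045},
    {"x": -0.002, "y": -0.239, "z": -0.105, "rx": 23.5, "ry": 0, "rz": 0, "hand": 0.045},
    {"x": -0.002, "y": -0.28, "z": -0.123, "rx": 25.85, "ry": 0, "rz": 0, "hand": 0.045},
  ],
)

```text
time: 22.8
eef_pos: [0.4851, 0.1504, 0.101]
tcp_rot: [-2.762, 1.57, 0.243]
force: [0.2, -0.6, 0.2]
width: 0.0451
```

```bash
python3 k.py -.002,-.28,-.123,25.85 .5105,.409,.1
```

```text
t 22.8 cmd [0.4852 0.1484 0.1003] -97.7 meas [0.4851 0.1504 0.101 ] -97.83 F [ 0.2 -0.6  0.2] w 0.0451 q6 1.96
.5105,.409,.1 [ 0.0003 -0.2617  0.0098]
```

>>> servo_tool(
  series=[
    {"x": 0, "y": -0.045, "z": 0.0017, "rx": 0, "ry": 0, "rz": 0, "hand": 0.045},
    {"x": 0, "y": -0.09, "z": 0.0034, "rx": 0, "ry": 0, "rz": 0, "hand": 0.045},
    {"x": 0, "y": -0.135, "z": 0.005, "rx": 0, "ry": 0, "rz": 0, "hand": 0.045},
    {"x": 0, "y": -0.178, "z": 0.0067, "rx": 0, "ry": 0, "rz": 0, "hand": 0.045},
    {"x": 0, "y": -0.215, "z": 0.008, "rx": 0, "ry": 0, "rz": 0, "hand": 0.045},
    {"x": 0, "y": -0.242, "z": 0.009, "rx": 0, "ry": 0, "rz": 0, "hand": 0.045},
    {"x": 0.007, "y": -0.257, "z": 0.0096, "rx": 0, "ry": 0, "rz": 0, "hand": 0.045},
    {"x": 0.018, "y": -0.2617, "z": 0.0098, "rx": 0, "ry": 0, "rz": 0, "hand": 0.045},
  ],
)

```text
time: 23.6
eef_pos: [0.5107, 0.4102, 0.0824]
tcp_rot: [-2.379, 1.57, 0.629]
force: [-0.5, 0.2, -0.1]
width: 0.0454
```

```bash
python3 k.py .018,-.2617,.0098 .5105,.409,.0149; python3 - <<'E'
from fit import *
c={n:eyes.read_camera(n) for n in("top","side")}
for n,g in(("square_box",(.397,-.3)),("square_lid",(.51,.409))):
  M={}
  for k in c:
    for r in outline_of(k,n):
      ys,xs=np.nonzero(r["pixels"]); q=plane(c[k],[[xs.mean(),ys.mean()]],.02)[0]
      if np.hypot(*(q[:2]-g))<.04: M[k]=r["pixels"].astype(float);break
    if k in M:
        print(n,k,*[np.round(v,4) for v in fit(c,{k:M[k]},n,g)],*[np.round(v,4) for v in fit(c,{k:colmask(c[k],M[k])},n,g)])
for k,p,t in(("top",[.397,-.3,.04],"sb"),("side",[.51,.409,.03],"sl"),("side",[.4555,-.156,.05],"lb"),("top",[.4555,-.156,.05],"lb")):
    x,y=proj(c[k],p)[0].astype(int); cv2.imwrite(f"pics/g_{k}_{t}.png",cv2.resize(c[k]["image"][y-50:y+50,x-60:x+60],None,fx=5,fy=5,interpolation=cv2.INTER_CUBIC)[:,:,::-1])
E
```

```text
t 23.6 cmd [0.5105 0.409  0.0823] -97.7 meas [0.5107 0.4102 0.0824] -97.64 F [-0.5  0.2 -0.1] w 0.0454 q6 2.35
.5105,.409,.0149 [0.0674 0.     0.    ]
square_box top [ 0.3963 -0.3013] -0.2832 0.0191 [ 0.3974 -0.302 ] 1.2689 0.0107
square_box side [ 0.3973 -0.2992] 1.2919 0.0793 [ 0.3976 -0.2988] 1.326 0.0742
square_lid side [0.5112 0.4116] -0.1387 0.0134 [0.5106 0.4114] -0.1302 0.1759
```

View pics/g_top_sb.png

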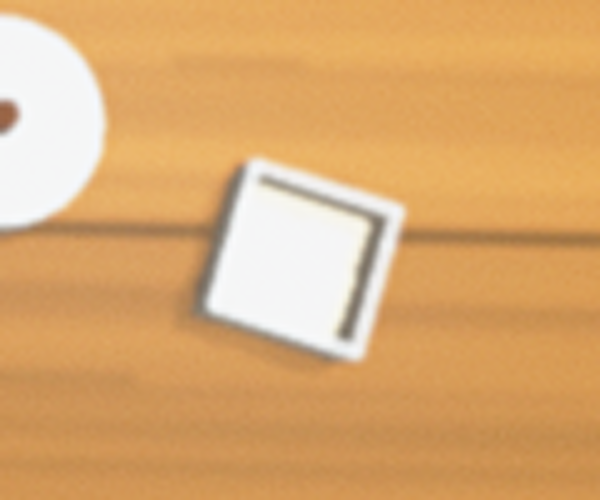

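View pics/g_side_sl.png

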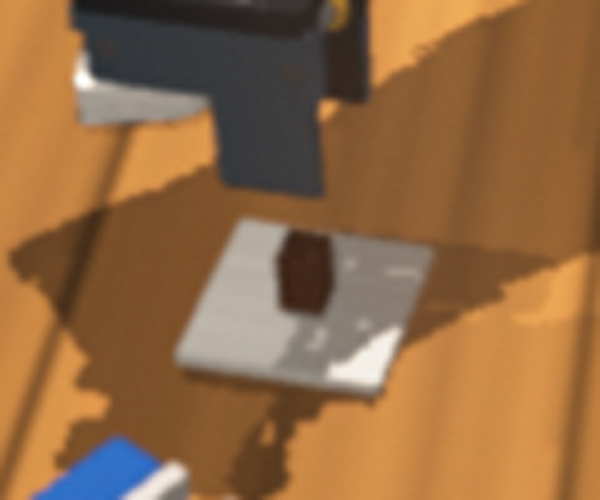

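View pics/g_side_lb.png

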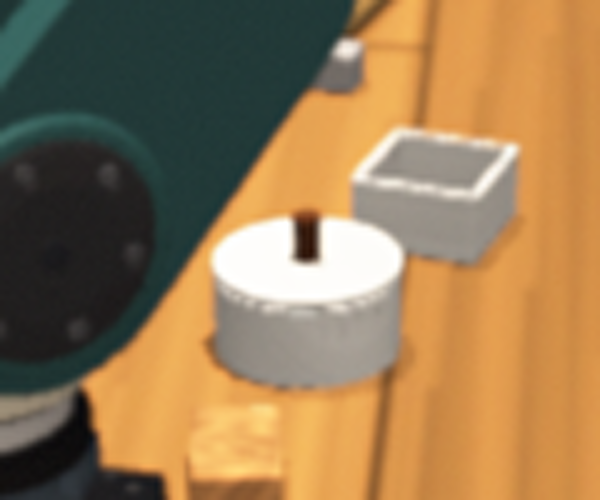

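>>> servo_tool(
  series=[
    {"x": 0.008, "y": -0.001, "z": 0, "rx": 0, "ry": 0, "rz": 0, "hand": 0.045},
    {"x": 0.022, "y": -0.001, "z": 0, "rx": 0, "ry": 0, "rz": 0, "hand": 0.045},
    {"x": 0.037, "y": -0.001, "z": 0, "rx": 0, "ry": 0, "rz": 0, "hand": 0.045},
    {"x": 0.05, "y": -0.001, "z": 0, "rx": 0, "ry": 0, "rz": 0, "hand": 0.045},
    {"x": 0.06, "y": -0.001, "z": 0, "rx": 0, "ry": 0, "rz": 0, "hand": 0.045},
    {"x": 0.065, "y": -0.001, "z": 0, "rx": 0, "ry": 0, "rz": 0, "hand": 0.045},
    {"x": 0.067, "y": -0.001, "z": 0, "rx": 0, "ry": 0, "rz": 0, "hand": 0.03},
    {"x": 0.0674, "y": -0.001, "z": 0, "rx": 0, "ry": 0, "rz": 0, "hand": 0.0},
  ],
)

```text
time: 24.7
eef_pos: [0.5107, 0.4101, 0.0149]
tcp_rot: [-2.033, 1.571, 0.975]
force: [-0.0, 0.2, -0.6]
width: 0.0319
```

>>> servo_tool(
  series=[
    {"x": 0, "y": 0, "z": 0, "rx": 0, "ry": 0, "rz": 0, "hand": 0.0},
    {"x": 0, "y": 0, "z": 0, "rx": 0, "ry": 0, "rz": 0, "hand": 0.0},
    {"x": 0, "y": 0, "z": 0, "rx": 0, "ry": 0, "rz": 0, "hand": 0.0},
    {"x": 0, "y": 0, "z": 0, "rx": 0, "ry": 0, "rz": 0, "hand": 0.0},
    {"x": -0.002, "y": 0, "z": 0, "rx": 0, "ry": 0, "rz": 0, "hand": 0.0},
    {"x": -0.01, "y": 0, "z": 0, "rx": 0, "ry": 0, "rz": 0, "hand": 0.0},
    {"x": -0.025, "y": 0, "z": 0, "rx": 0, "ry": 0, "rz": 0, "hand": 0.0},
    {"x": -0.045, "y": 0, "z": 0, "rx": 0, "ry": 0, "rz": 0, "hand": 0.0},
  ],
)

```text
time: 25.5
eef_pos: [0.5102, 0.4098, 0.0607]
tcp_rot: [0.768, 1.57, -2.508]
force: [0.7, 0.0, -1.1]
width: 0.0157
```

```bash
python3 k.py ".0674,-.001,0;-.045,0,0" .53,.1,.13; python3 - <<'E'
from fit import *
c={n:eyes.read_camera(n) for n in("top","side")}
for k in c:
  for r in outline_of(k,"square_lid"):
      ys,xs=np.nonzero(r["pixels"]); print(k,round(r["p"],2),len(xs),r["point"])
c=c["side"]
x,y=proj(c,[.51,.41,.05])[0].astype(int); im=cv2.resize(c["image"][y-60:y+60,x-80:x+80],None,fx=5,fy=5,interpolation=cv2.INTER_CUBIC)
a=np.radians(-7.7)
for P in parts("square_lid",(.5105,.41),a,.045)[:1]:
    u=(proj(c,P[4:])-[x-80,y-60]+.5)*5; cv2.polylines(im,[np.round(u).astype(int)],True,(255,0,0),1)
cv2.imwrite("pics/h1.png",im[:,:,::-1])
E
```

```text
t 25.5 cmd [0.5106 0.41   0.0599] -97.7 meas [0.5102 0.4098 0.0607] -97.7 F [ 0.7  0.  -1.1] w 0.0157 q6 2.35
.53,.1,.13 [-0.0701  0.3046 -0.0607]
top 0.39 92 [231.3, 140.4]
side 0.79 837 [357.9, 269.7]
side 0.53 192 [255.9, 230.2]
```

View pics/h1.png

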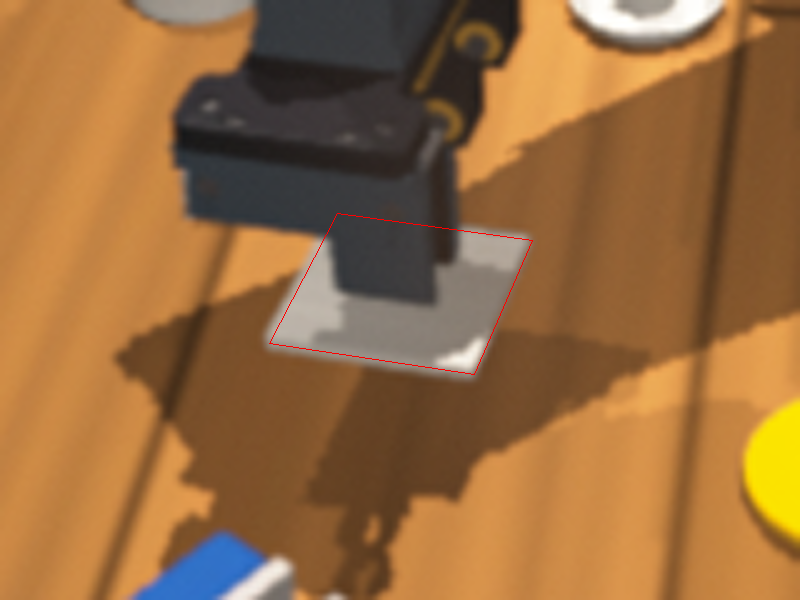

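>>> servo_tool(
  series=[
    {"x": -0.02, "y": 0.01, "z": -0.002, "rx": 0, "ry": 0, "rz": 0, "hand": 0.0},
    {"x": -0.04, "y": 0.032, "z": -0.007, "rx": 0, "ry": 0, "rz": 0, "hand": 0.0},
    {"x": -0.055, "y": 0.065, "z": -0.014, "rx": 0, "ry": 0, "rz": 0, "hand": 0.0},
    {"x": -0.065, "y": 0.102, "z": -0.022, "rx": 0, "ry": 0, "rz": 0, "hand": 0.0},
    {"x": -0.07, "y": 0.142, "z": -0.03, "rx": 0, "ry": 0, "rz": 0, "hand": 0.0},
    {"x": -0.07, "y": 0.183, "z": -0.037, "rx": 0, "ry": 0, "rz": 0, "hand": 0.0},
    {"x": -0.07, "y": 0.224, "z": -0.043, "rx": 0, "ry": 0, "rz": 0, "hand": 0.0},
    {"x": -0.07, "y": 0.265, "z": -0.046, "rx": 0, "ry": 0, "rz": 0, "hand": 0.0},
  ],
)

```text
time: 26.5
eef_pos: [0.5202, 0.1396, 0.1293]
tcp_rot: [0.397, 1.57, -2.879]
force: [0.1, -0.6, -1.4]
width: 0.016
```

```bash
python3 k.py "-.07,.265,-.046" .51,-.03,.13 .397,-.3005,.13
```

```text
t 26.5 cmd [0.5207 0.1412 0.1299] -97.7 meas [0.5202 0.1396 0.1293] -97.69 F [ 0.1 -0.6 -1.4] w 0.016 q6 1.92
.51,-.03,.13 [-1.000e-04  1.711e-01 -1.230e-02]
.397,-.3005,.13 [-1.000e-04  4.543e-01  6.340e-02]
```

>>> servo_tool(
  series=[
    {"x": 0, "y": 0.04, "z": -0.004, "rx": 0.8, "ry": 0, "rz": 0, "hand": 0.0},
    {"x": 0, "y": 0.081, "z": -0.008, "rx": 2, "ry": 0, "rz": 0, "hand": 0.0},
    {"x": 0, "y": 0.122, "z": -0.01, "rx": 3.5, "ry": 0, "rz": 0, "hand": 0.0},
    {"x": 0, "y": 0.163, "z": -0.01, "rx": 5, "ry": 0, "rz": 0, "hand": 0.0},
    {"x": 0, "y": 0.204, "z": -0.007, "rx": 6.5, "ry": 0, "rz": 0, "hand": 0.0},
    {"x": 0, "y": 0.244, "z": 0, "rx": 7.8, "ry": 0, "rz": 0, "hand": 0.0},
    {"x": 0, "y": 0.284, "z": 0.01, "rx": 8.7, "ry": 0, "rz": 0, "hand": 0.0},
    {"x": 0, "y": 0.323, "z": 0.022, "rx": 9.1, "ry": 0, "rz": 0, "hand": 0.0},
  ],
)

```text
time: 27.3
eef_pos: [0.4546, -0.1772, 0.1294]
tcp_rot: [-0.148, 1.57, 2.7]
force: [-0.5, -0.1, -1.4]
width: 0.0156
```

```bash
python3 k.py "0,.323,.022,9.1" .397,-.3005,.13 .397,-.3005,.095
```

```text
t 27.3 cmd [ 0.4556 -0.1759  0.1299] -106.8 meas [ 0.4546 -0.1772  0.1294] -106.83 F [-0.5 -0.1 -1.4] w 0.0156 q6 1.45
.397,-.3005,.13 [-1.000e-04  1.362e-01  2.010e-02]
.397,-.3005,.095 [0.0349 0.1362 0.0201]
```

>>> servo_tool(
  series=[
    {"x": 0, "y": 0.037, "z": 0.0065, "rx": 0, "ry": 0, "rz": 0, "hand": 0.0},
    {"x": 0, "y": 0.07, "z": 0.012, "rx": 0, "ry": 0, "rz": 0, "hand": 0.0},
    {"x": 0, "y": 0.098, "z": 0.016, "rx": 0, "ry": 0, "rz": 0, "hand": 0.0},
    {"x": 0.002, "y": 0.119, "z": 0.0185, "rx": 0, "ry": 0, "rz": 0, "hand": 0.0},
    {"x": 0.008, "y": 0.131, "z": 0.0198, "rx": 0, "ry": 0, "rz": 0, "hand": 0.0},
    {"x": 0.018, "y": 0.1362, "z": 0.0201, "rx": 0, "ry": 0, "rz": 0, "hand": 0.0},
    {"x": 0.029, "y": 0.1362, "z": 0.0201, "rx": 0, "ry": 0, "rz": 0, "hand": 0.0},
    {"x": 0.037, "y": 0.1362, "z": 0.0201, "rx": 0, "ry": 0, "rz": 0, "hand": 0.0},
  ],
)

```text
time: 28.1
eef_pos: [0.3968, -0.2994, 0.0914]
tcp_rot: [-0.459, 1.569, 2.39]
force: [-1.2, 0.7, -1.6]
width: 0.0159
```

```bash
python3 k.py .037,.1362,.0201 .397,-.3005,.0489; python3 look.py square_lid square_box i1 .397,-.3005
```

```text
t 28.1 cmd [ 0.397  -0.3005  0.0929] -106.8 meas [ 0.3968 -0.2994  0.0914] -106.77 F [-1.2  0.7 -1.6] w 0.0159 q6 1.17
.397,-.3005,.0489 [0.044 0.    0.   ]
square_lid side 0.56 256.0 [ 0.3957 -0.2947] 1.2963 0.4162
square_box top 0.53 124.0 [ 0.4641 -0.3069] -0.2578 1.0
square_box side 0.68 684.0 [ 0.3972 -0.3013] 1.2984 0.056
[ 0.3974 -0.3003  0.0932]
```

View pics/i1_side.png

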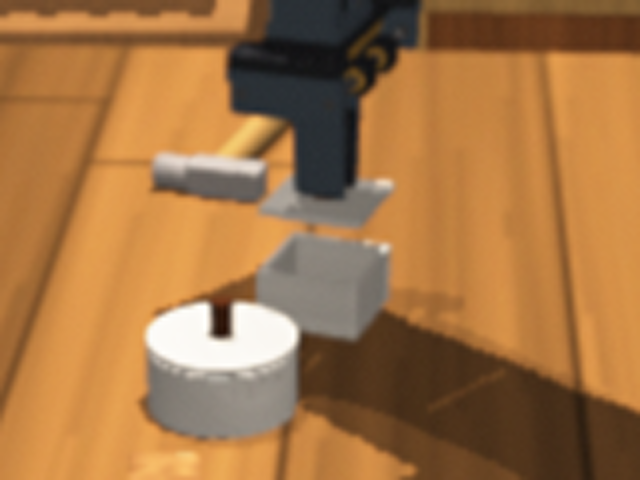

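View pics/i1_top.png

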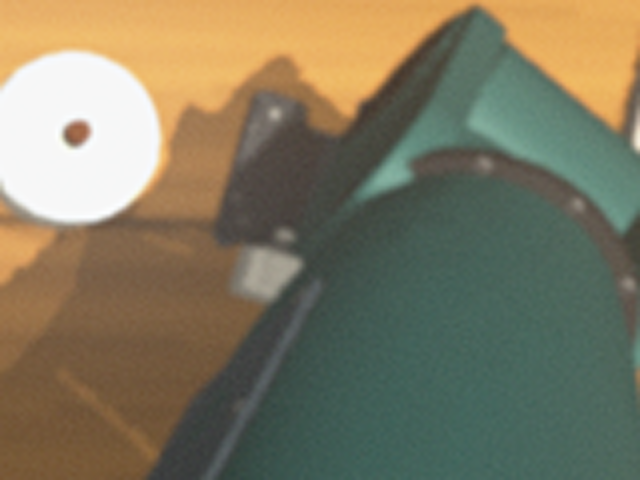

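>>> servo_tool(
  series=[
    {"x": 0.008, "y": 0, "z": 0, "rx": 0, "ry": 0, "rz": 0, "hand": 0.0},
    {"x": 0.019, "y": 0, "z": 0, "rx": 0, "ry": 0, "rz": 0, "hand": 0.0},
    {"x": 0.029, "y": 0, "z": 0, "rx": 0, "ry": 0, "rz": 0, "hand": 0.0},
    {"x": 0.036, "y": 0, "z": 0, "rx": 0, "ry": 0, "rz": 0, "hand": 0.0},
    {"x": 0.04, "y": 0, "z": 0, "rx": 0, "ry": 0, "rz": 0, "hand": 0.0},
    {"x": 0.042, "y": 0, "z": 0, "rx": 0, "ry": 0, "rz": 0, "hand": 0.0},
    {"x": 0.043, "y": 0, "z": 0, "rx": 0, "ry": 0, "rz": 0, "hand": 0.0},
    {"x": 0.0435, "y": 0, "z": 0, "rx": 0, "ry": 0, "rz": 0, "hand": 0.0},
  ],
)

```text
time: 29.2
eef_pos: [0.3971, -0.3006, 0.0495]
tcp_rot: [2.837, 1.571, -0.598]
force: [1.4, -0.1, -2.2]
width: 0.0159
```

```bash
python3 k.py .0435,0,0 .397,-.3005,.0489; python3 - <<'E'
from h import *
c=eyes.read_camera("side"); u=proj(c,[.397,-.3,.05])[0].astype(int);x,y=u
cv2.imwrite("pics/i2.png",cv2.resize(c["image"][y-50:y+50,x-60:x+60],None,fx=6,fy=6,interpolation=cv2.INTER_CUBIC)[:,:,::-1])
o=ctrl.get_obs();print(o["eef_pos"],o["force"])
E
```

```text
t 29.2 cmd [ 0.397  -0.3005  0.0494] -106.8 meas [ 0.3971 -0.3006  0.0495] -106.8 F [ 1.4 -0.1 -2.2] w 0.0159 q6 1.17
.397,-.3005,.0489 [0.0005 0.     0.    ]
[ 0.39713438 -0.30057676  0.04960774] [-0.36586605  0.67589948 -1.5486977 ]
```

View pics/i2.png

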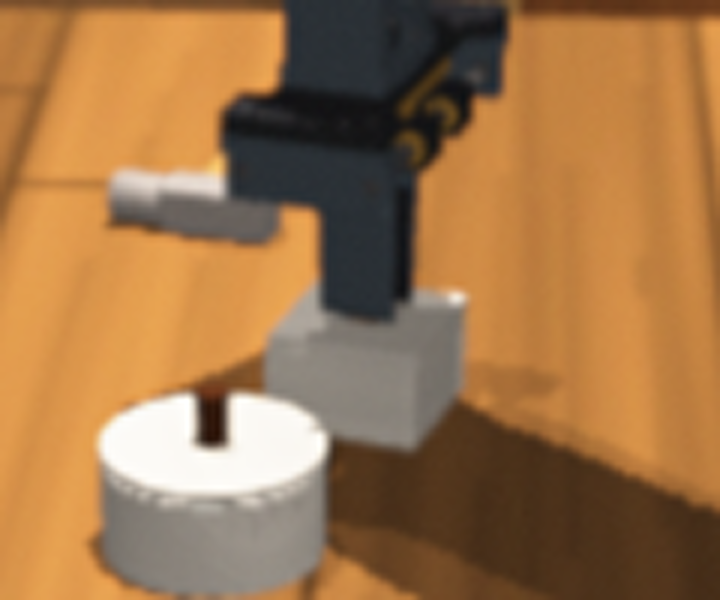

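Aligned edge to edge. Settle, release, lift.

>>> servo_tool(
  series=[
    {"x": 0.0004, "y": 0, "z": 0, "rx": 0, "ry": 0, "rz": 0, "hand": 0.0},
    {"x": 0.0008, "y": 0, "z": 0, "rx": 0, "ry": 0, "rz": 0, "hand": 0.0},
    {"x": 0.0008, "y": 0, "z": 0, "rx": 0, "ry": 0, "rz": 0, "hand": 0.045},
    {"x": 0.0008, "y": 0, "z": 0, "rx": 0, "ry": 0, "rz": 0, "hand": 0.045},
    {"x": 0.0008, "y": 0, "z": 0, "rx": 0, "ry": 0, "rz": 0, "hand": 0.045},
    {"x": -0.006, "y": 0, "z": 0, "rx": 0, "ry": 0, "rz": 0, "hand": 0.045},
    {"x": -0.022, "y": 0, "z": 0, "rx": 0, "ry": 0, "rz": 0, "hand": 0.045},
    {"x": -0.045, "y": 0, "z": 0, "rx": 0, "ry": 0, "rz": 0, "hand": 0.045},
  ],
)

```text
time: 30.05
eef_pos: [0.3964, -0.3, 0.0946]
tcp_rot: [-0.409, 1.569, 2.44]
force: [0.7, -0.4, 0.3]
width: 0.0451
```

```bash
python3 k.py -.045,0,0 .22,-.62,.2
```

```text
t 30.05 cmd [ 0.397  -0.3005  0.0944] -106.8 meas [ 0.3964 -0.3     0.0946] -106.8 F [ 0.7 -0.4  0.3] w 0.0451 q6 1.17
.22,-.62,.2 [-0.1056  0.3571  0.0771]
```

>>> servo_tool(
  series=[
    {"x": -0.03, "y": 0.012, "z": 0.003, "rx": 0, "ry": 0, "rz": 0, "hand": 0.045},
    {"x": -0.055, "y": 0.045, "z": 0.01, "rx": 0, "ry": 0, "rz": 0, "hand": 0.045},
    {"x": -0.075, "y": 0.085, "z": 0.018, "rx": 0, "ry": 0, "rz": 0, "hand": 0.045},
    {"x": -0.09, "y": 0.125, "z": 0.027, "rx": 0, "ry": 0, "rz": 0, "hand": 0.045},
    {"x": -0.1, "y": 0.165, "z": 0.036, "rx": 0, "ry": 0, "rz": 0, "hand": 0.045},
    {"x": -0.105, "y": 0.205, "z": 0.044, "rx": 0, "ry": 0, "rz": 0, "hand": 0.045},
    {"x": -0.105, "y": 0.235, "z": 0.051, "rx": 0, "ry": 0, "rz": 0, "hand": 0.045},
    {"x": -0.105, "y": 0.25, "z": 0.054, "rx": 0, "ry": 0, "rz": 0, "hand": 0.045},
  ],
)

```text
time: 30.85
eef_pos: [0.2718, -0.5261, 0.2001]
tcp_rot: [2.177, 1.57, -1.26]
force: [0.4, 0.5, -0.2]
width: 0.0451
```

```bash
python3 - <<'E'
from fit import *
c={n:eyes.read_camera(n) for n in("top","side")}
for k in c: 
    cv2.imwrite(f"pics/z_{k}.png",c[k]["image"][:,:,::-1])
    x,y=proj(c[k],[.42,-.24,.05])[0].astype(int)
    cv2.imwrite(f"pics/zz_{k}.png",cv2.resize(c[k]["image"][y-60:y+60,x-80:x+80],None,fx=5,fy=5,interpolation=cv2.INTER_CUBIC)[:,:,::-1])
for n,z,g in(("small_lid",.03,(.65,.1445)),("middle_lid",.034,(.653,-.006)),("large_lid",.038,(.4555,-.156)),("square_lid",.034,(.397,-.3))):
  for k in c:
    for r in outline_of(k,n):
      ys,xs=np.nonzero(r["pixels"]); q=plane(c[k],[[xs.mean(),ys.mean()]],z+.01)[0]
      if np.hypot(*(q[:2]-g))<.04: print(n,k,round(r["p"],2),*[np.round(v,4) for v in fit(c,{k:r["pixels"].astype(float)},n,g,0,z)]);break
for n in ("heart","candlestick"):
  for k in c:
    r=outline_of(k,n)[0]; ys,xs=np.nonzero(r["pixels"]); print(n,k,np.round(plane(c[k],[[xs.mean(),ys.mean()]],.02)[0],3))
print(ctrl.get_obs()["time"])
E
```

```text
small_lid top 0.59 [0.6503 0.1422] 0 0.0515
small_lid side 0.91 [0.651  0.1453] 0 0.055
middle_lid top 0.97 [ 0.6536 -0.0081] 0 0.0198
middle_lid side 0.86 [ 0.6538 -0.0064] 0 0.0713
large_lid top 0.75 [ 0.4543 -0.1584] 0 0.0212
large_lid side 0.89 [ 0.4568 -0.158 ] 0 0.0264
square_lid top 0.79 [ 0.3952 -0.3031] 1.2779 0.0593
square_lid side 0.87 [ 0.3981 -0.3024] -0.1356 0.2314
heart top [0.596 0.277 0.02 ]
heart side [0.594 0.296 0.02 ]
candlestick top [0.453 0.146 0.02 ]
candlestick side [0.455 0.162 0.02 ]
31.55
```

View pics/z_top.png

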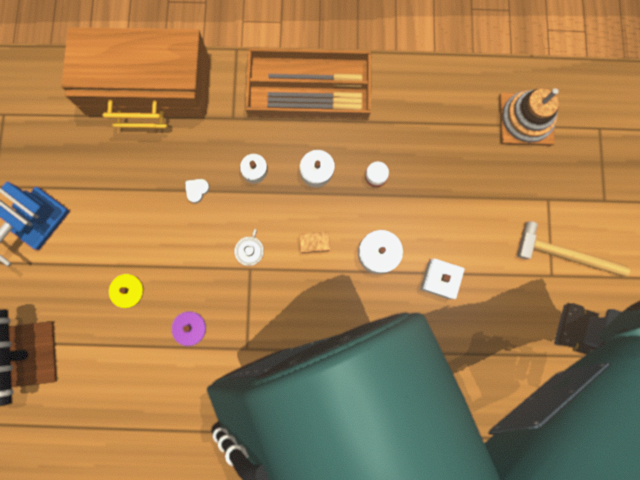

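View pics/zz_side.png

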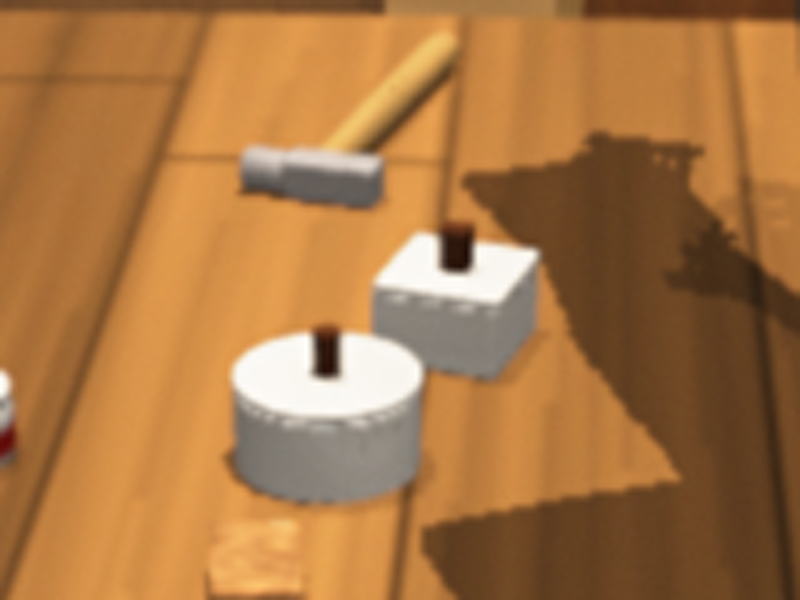

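View pics/zz_top.png

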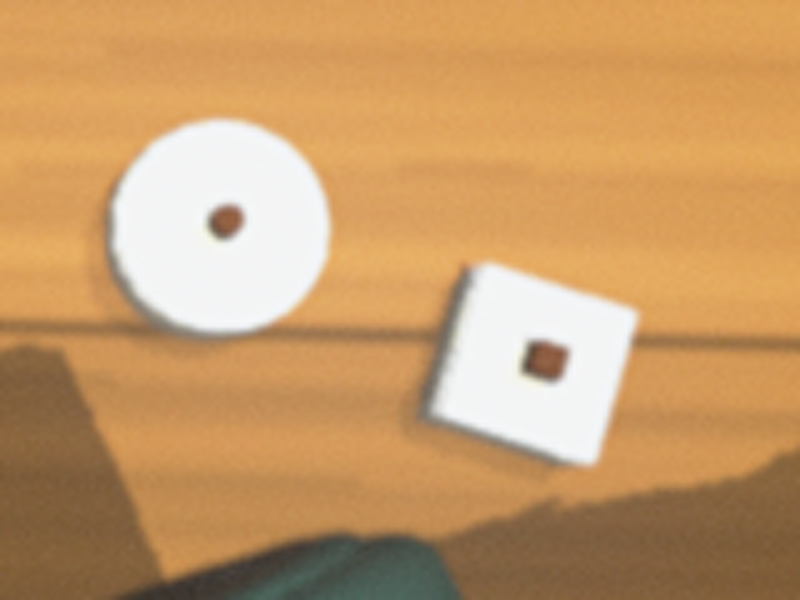

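```bash
python3 -c "
from bench import ctrl
print(ctrl.close_job(), ctrl.get_obs()['time'])"
```

```text
the job is handed in; nothing more can be done
the job is handed in; nothing more can be done
```

All four pewter lids are on their own boxes, and I handed the job in at about 31.6 s of the 106 s allowed. I placed them in the order small, middle, large, square, gripping each by its knob. Each was lowered onto the rim and released there, then I retracted the arm clear.

**Checks that agreed:**
- The final pictures show each lid flat with an even seam and every box upright. The square lid's corners lie over the box's corners in both views.
- Each fitted lid position was within about 3 mm of its box, which is close to the camera calibration error.
- The candlestick and heart were within about 3 mm of where they started, which is within measurement error.
- The purple and yellow look-alikes were left alone.

**Checks that failed or disagreed:**
- The last side-camera fit of the square lid gave a poor angle: -8° with a high residual, against the box's -17°. The top-camera fit gave -17° and both pictures show the edges parallel, so I put this down to a bad outline.
- The small lid touched down with a brief force of about 18 N. I lowered the other three more slowly, and no contact force showed in their readings.

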